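Snap the pivot clip onto a medicine-bin pin with the pusher fork

ROBOT

A 6-joint arm with a two-finger parallel gripper is mounted at the origin on the work surface. World frame = base frame: x ahead of the robot, y to its left, z up, the work surface at z = 0. Lengths are in m, angles in degrees, forces in N, time in s.
With the tool pointing down it reaches from about 0.25 to 0.725 m from the base axis. Payload 9.7 kg.
Tool frame: the origin (TCP) lies on the centre line of the jaws, within the pads' length; the fingertips stand 17 mm ahead of it and the grasp point (between the pads) lies 2 mm behind it (bot.nose_length is the distance from the TCP to the fingertips, in m); x points along the fingers, y is the direction in which the jaws open and shut, and the axes are right-handed (so a half turn about x gives the same grasp; the last joint's range is limited). The gripper opens to 85 mm and grips with 20 to 120 N. Pads are 22 mm wide; open, the fingers measure 114 mm over their backs; the gripper's body (76 mm by 85 mm) begins 54 mm behind the grasp point. The pads swing forward as they close: fully open they stand 13 mm farther back than shut.
Start: joints at [66.463, 4.979, 10.078, 95.1, 0, 90], TCP at [0.22, 0.504, 0.248] pointing down, gripper open.
Joint ranges: [-179.16, 179.16], [-48.56, 103.87], [-65.8, 70.77], [-126.05, 130.52], [-82.76, 87.17], [-180, 180]. Speed limits (degrees/s): [127.2, 127.2, 147.25, 180, 180, 180].

INTERFACE

Orientations are given as [roll, pitch, yaw] about the fixed x, y, z axes, in that order (R = Rz(yaw) Ry(pitch) Rx(roll)).
In Python, from workcell import bot, viewer, ticket gives the robot as it stands.
- The arm moves only by the tool jog_arm, never from a script. Its argument "deltas" is a list of rows, each an object of numbers: "fingers": the opening, from 0 (shut) to 1 (fully open); "x", "y", "z": the shift along the world's x, y, z in mm; "twist": the turn about the world's z in degrees. A call has 1 to 10 rows; each row is the pose to reach, as a shift and turn from the pose measured when the call began; what a row does not reach only later rows make up. A row lasts 1/10 s, in which the tool goes at most 50 mm and 8.59 degrees, less where a joint would pass 70% of its speed; a pose out of reach is approached as far as the arm can. A call with a gripper value outside its range is refused whole. The fingers move at their own pace and stop on an object; "grip_force" is the grip in N (left out, the last holds). Time passes only in rows, so rows that repeat a pose let the fingers close. It gives the time, the measured TCP pose, the force and the opening at its end, in the units of the state.
- bot.get_obs(): the state, without advancing time (a new reading comes with each control period).
- viewer.camera(name): name is "scene" or "top" or "wrist"; returns a dict with "image" (480x640x3 uint8, red, green, blue), "fovy" (degrees; the focal length in pixels is half the picture's height over the tangent of half this angle, whatever the lens; pixels are square), "cx", "cy" (the principal point, pixels), "world_to_cam" (4x4, takes a point from world to camera coordinates); the wrist camera has in their place "tool_from_camera" (4x4, takes a point from camera to tool coordinates, whose origin is the TCP and whose axes are the tool frame's). Camera axes: x right, y down, z forward; pixel columns grow to the right and rows downward; lengths in m; the calibration is good to about 2 mm. A picture is of the moment at which its call begins: read the wrist's pose just before it. There is no depth.
- ticket.job_done(): hands the job in, once; it reports no verdict.
The state is a dict: "time": time; "q": joint angles; "qd": joint speeds; "joint_efforts": joint torques, N m; "ee_pos": TCP position; "tcp_rot": TCP orientation; "wrist_force": force on the tool from outside, world axes, zero at the start; "torque": the same for the moment, N m; "opening": finger opening in m.
Only numpy, scipy, OpenCV 4.12 (cv2) and the standard library are available. Lean on these libraries where they do the work, as an engineer would, in place of code of your own. Each camera call takes 0.05 s, during which the arm holds its last target.

TASK

Secure the pivot of the tilt-out medicine bin: take the blue-handled pusher fork off its green mat and, with the fork and not with the fingers, slide the orange split clip along the unit's side wall onto the neck of the pivot pin until it snaps in. Keep pressing the snapped clip home with the fork at a steady 12 N or so for a good half second, never letting the fork push on the clip with more than 17 N, then stand the fork upright back on its green mat and let go. Leave the bottles, jars, cup, carton, screwdriver and brass cap undisturbed.

Things in the scene. Friction and masses are not known exactly. Their poses are not given: they have to be found in the camera images.
- unit: Cream tilt-out bin unit lying on its side, fixed, 240 x 160 x 85 mm (x, y, z); origin at the centre of its underside, z up. Its flat top face (a side wall, 85 mm above the counter) carries the pivot pin at x = +45 mm, y = 0.
- pin_axis (a point): Point on the axis of the upright steel pivot pin, 5 mm above the unit's top face. Neck (the groove) 14 mm diameter, from the face up to 12.5 mm; above it a dark head 22 mm diameter, top 20.5 mm above the face. The pin is sprung: it yields up to 3 mm along the unit's x axis, about 8 N per mm, and springs back; it is rigid sideways.
- clip: The same clip; origin on its underside below the eye centre, axes as clip_eye. Pushed to the pin, its jaws touch the neck with the eye 14 mm from the pin axis, take about 7 to 11 N to spread, and snap past when the eye is about 6 mm away. Seated, the eye lies within 1 mm of the pin axis and the back bar bears on the neck.
- clip_eye (a point): Centre of the eye of the orange split clip, 5 mm above its underside; 10 mm high, 32 g, loose and flat on the unit's top face. x points out of its mouth, z up. Back bar 30 mm wide (y), x = -15.3 to -7.3 mm; two sprung jaws from it to x = +17 mm, throat 9 mm wide at x = +7. Starts 50 to 70 mm from the pin, towards the unit's -x, mouth roughly to the pin.
- fork_grip (a point): Where to grip the pusher fork: on the axis of its upright blue grip block (24 x 24 mm, 44 mm tall), 26 mm above the fork's flat underside. x points forward to the fork, z up. Whole fork about 90 to 105 mm long, 45 wide, 44 tall, 150 g; it stands by itself on its underside.
- fork: The same fork; origin on its underside below the grip axis, axes as fork_grip. A 9 mm high polished steel head on a locked slide ends in two tines (y = +-5 to +-13 mm) whose flat front faces lie 56 to 74 mm ahead of the grip axis: the reach differs each time and is not reported. Side lips (inner faces 35 mm apart, flared) go 14 mm past the tines; the clip's back bar fits between.
- mat: Green mat, 160 x 110 x 4 mm (x, y, z), fixed on the counter to the left or right of the unit; origin at the centre of its underside.
- amber: Bystander: amber bottle, 40 mm diameter, 75 mm tall, in the white tray.
- tablets: Bystander: white jar, 40 mm diameter, 60 mm tall, in the white tray.
- tray: White open tray, 180 x 120 x 35 mm, fixed, on the other side of the unit from the mat; origin at the centre of its underside.
- cap: Bystander: small brass cap, 22 mm diameter, 10 mm tall, near a far corner of the unit's top face.
- driver: Bystander: screwdriver with red handle lying beyond the unit.
- jar: Bystander: white jar with green cap, 60 mm diameter, 85 mm tall, beyond the unit.
- pillcup: Bystander: blue pill cup, 44 mm diameter, 30 mm tall, beyond the unit.
- carton: Bystander: pale blue carton, 50 x 90 x 45 mm, beyond the unit.

How it is judged:
By the outcome, as a careful person would: the job done as asked, in the order asked, and still so for the second after the job is handed in, with the robot touching nothing.
It also fails if it takes over 72 s, if anything falls off the work surface, if the arm or the gripper's body presses on something with over 40 N, if the wrist force passes 120 N, or if a joint passes its speed limit or range.

## Working session

There is one attempt and no reset: what is moved stays moved. The work goes in short steps, Python scripts to look and compute and a tool call to move; the robot and the scene stay as the last step left them, time stands still between calls to the robot, and variables do not carry over. Pictures are saved under pics/ and viewed, and the job is handed in when it is done.

Besides the shell and the picture viewer there is one more tool, called as name(argument=value, ...), one argument or row to a line, values as JSON. jog_arm: Moves the arm, as the interface text tells. Its arguments: {"type":"object","properties":{"deltas":{"type":"array"},"grip_force":{"type":"number"}},"required":["deltas"]}

```bash
ls; mkdir -p pics; python3 - <<'E'
from workcell import bot, viewer
import cv2,numpy as np
print(bot.get_obs(), bot.nose_length)
for n in ["scene","top","wrist"]:
    c=viewer.camera(n)
    cv2.imwrite(f"pics/{n}0.png",c["image"][:,:,::-1])
    print(n,c["fovy"],c["cx"],c["cy"],c.get("world_to_cam",c.get("tool_from_camera")))
    np.save(f"pics/{n}0.npy",c["image"])
E
```

```text
pics
{'time': 0.0, 'q': array([ 6.64618026e+01,  5.01000755e+00,  1.00320765e+01,  9.51000796e+01,
       -1.14979062e-03,  9.00002060e+01]), 'qd': array([-0.01198422,  0.02986297, -0.03784774,  0.04707741, -0.06320452,
       -0.01053922]), 'joint_efforts': array([-1.27082694e-03, -5.20381987e+01,  4.64811015e+01,  1.62423350e-02,
       -1.46847492e-04,  2.85607250e-06]), 'ee_pos': array([0.21956289, 0.50402741, 0.24757225]), 'tcp_rot': array([ -89.15537899,   89.9219809 , -112.69378161]), 'wrist_force': array([ 0.34153156, -0.12300733,  0.13003383]), 'torque': array([ 0.00346529, -0.04189893, -0.0183224 ]), 'opening': 0.08539517347603075} 0.017
scene 45.95703832905832 316.48480040982287 235.81044392032464 [[-0.15521157  0.9878034  -0.01240226  0.09304912]
 [ 0.83178418  0.12390293 -0.54109439 -0.47317784]
 [-0.5329582  -0.09430011 -0.84087041  1.42799561]
 [ 0.          0.          0.          1.        ]]
top 52.60109893666557 318.67950783918377 246.13337990959087 [[-0.02434782 -0.99965127 -0.01022387  0.0368095 ]
 [-0.99287011  0.02537384 -0.11646936  0.59030552]
 [ 0.11668816  0.0073152  -0.99314166  1.02829672]
 [ 0.          0.          0.          1.        ]]
wrist 66.21885375223754 318.1682397650987 241.47188358204673 [[-3.06578317e-04 -2.94665657e-01  9.55600364e-01 -1.25157806e-01]
 [ 9.99999789e-01 -6.38154510e-04  1.24043521e-04 -7.99855527e-04]
 [ 5.73269317e-04  9.55600200e-01  2.94665791e-01 -7.49058950e-02]
 [ 0.00000000e+00  0.00000000e+00  0.00000000e+00  1.00000000e+00]]
```

View pics/scene0.png

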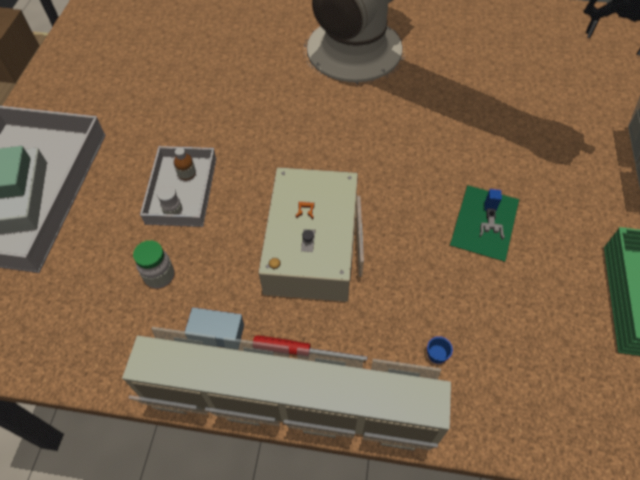

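View pics/top0.png

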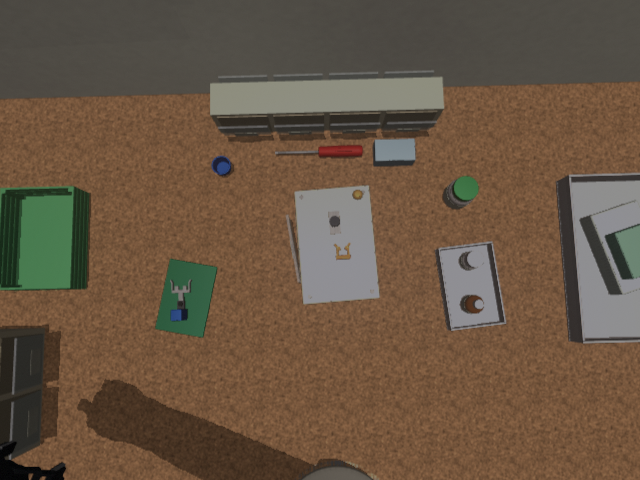

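View pics/wrist0.png

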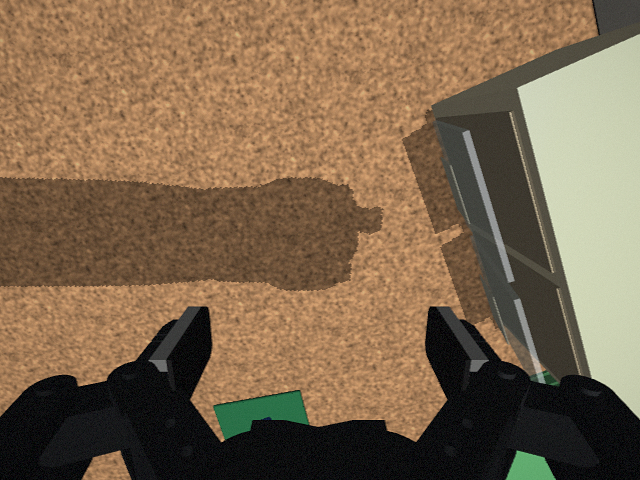

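The scene view shows the unit at the centre (about 310,230), the clip at 306,208, the pin at 308,237, and the fork on its mat at 492,215. In the top view the clip is at 343,251, the pin at 335,221 and the fork at 180,300. Next I'll zoom in and measure.

```bash
cat > h.py <<'E'
import numpy as np,cv2
from workcell import bot,viewer
from scipy.spatial.transform import Rotation as R
def grab(n):
    o=bot.get_obs(); c=viewer.camera(n)
    if n=="wrist":
        T=np.eye(4);T[:3,:3]=R.from_euler('xyz',o['tcp_rot'],degrees=True).as_matrix();T[:3,3]=o['ee_pos']
        c['c2w']=T@c['tool_from_camera']
    else: c['c2w']=np.linalg.inv(c['world_to_cam'])
    c['f']=240/np.tan(np.radians(c['fovy']/2)); return c
def ray(c,uv):
    uv=np.atleast_2d(uv).astype(float)
    d=np.c_[(uv[:,0]-c['cx'])/c['f'],(uv[:,1]-c['cy'])/c['f'],np.ones(len(uv))]@c['c2w'][:3,:3].T
    return c['c2w'][:3,3],d
def plane(c,uv,z):
    o,d=ray(c,uv); return (o+d*((z-o[2])/d[:,2])[:,None])[:,:2]
def proj(c,p):
    p=np.atleast_2d(p);q=(p-c['c2w'][:3,3])@c['c2w'][:3,:3]
    return np.c_[c['f']*q[:,0]/q[:,2]+c['cx'],c['f']*q[:,1]/q[:,2]+c['cy']]
def tri(c1,u1,c2,u2):
    o1,d1=ray(c1,u1);o2,d2=ray(c2,u2);d1=d1[0];d2=d2[0]
    s=np.linalg.lstsq(np.c_[d1,-d2],o2-o1,rcond=None)[0]
    a=o1+s[0]*d1;b=o2+s[1]*d2;return (a+b)/2,np.linalg.norm(a-b)
def mask(c,lo,hi,roi=None,minA=20):
    h=cv2.cvtColor(c['image'],cv2.COLOR_RGB2HSV);m=cv2.inRange(h,np.array(lo),np.array(hi))
    if roi: 
        z=np.zeros_like(m);x0,y0,x1,y1=roi;z[y0:y1,x0:x1]=m[y0:y1,x0:x1];m=z
    return m
def cen(m):
    n,l,s,ce=cv2.connectedComponentsWithStats(m);i=1+np.argmax(s[1:,4]);return ce[i],s[i],(l==i).astype(np.uint8)*255
def crop(c,x0,y0,x1,y1,k,fn):
    cv2.imwrite(fn,cv2.resize(c['image'][y0:y1,x0:x1,::-1],None,fx=k,fy=k,interpolation=cv2.INTER_CUBIC))
E
python3 - <<'E'
from h import *
t=grab("top");s=grab("scene")
a=t['image'][165:345,145:245,::-1];
up=lambda c,x0,y0,x1,y1,k:cv2.resize(c['image'][y0:y1,x0:x1,::-1],None,fx=k,fy=k,interpolation=cv2.INTER_CUBIC)
cv2.imwrite("pics/tc.png",np.hstack([up(t,150,255,220,345,6),up(t,290,180,390,270,3).repeat(1,0)] if 0 else [up(t,150,255,220,345,4),up(t,290,220,380,310,4)]))
crop(t,290,180,390,310,4,"pics/tu.png");crop(s,255,160,370,300,4,"pics/su.png");crop(s,445,180,525,260,6,"pics/sf.png");crop(t,150,255,225,340,6,"pics/tf.png")
# blue fork block, clip
for c,n,r1,r2 in ((t,'top',(150,255,220,345),(320,235,360,265)),(s,'scene',(450,180,525,260),(290,195,320,222))):
    print(n,cen(mask(c,(105,120,40),(130,255,255),r1))[:2],cen(mask(c,(8,120,100),(22,255,255),r2))[:2])
    m=cen(mask(c,(65,80,30),(95,255,255),r1))[2]
    print(cv2.boxPoints(cv2.minAreaRect(np.argwhere(m)[:,::-1].astype(np.float32))))
    print(plane(c,cv2.boxPoints(cv2.minAreaRect(np.argwhere(m)[:,::-1].astype(np.float32))),.004))
E
```

```text
top (array([176.80882353, 314.5       ]), array([171, 309,  14,  12, 136], dtype=int32)) (array([343.24358974, 253.30769231]), array([337, 244,  13,  15,  78], dtype=int32))
[[155.02206 327.8008 ]
 [169.33981 257.5137 ]
 [216.61871 267.14456]
 [202.30096 337.43167]]
[[0.42169994 0.38940618]
 [0.57742891 0.35938782]
 [0.55299894 0.25263405]
 [0.39817777 0.28429996]]
scene (array([492.92376682, 198.80269058]), array([486, 190,  15,  20, 223], dtype=int32)) (array([305.24242424, 207.90909091]), array([296, 202,  18,  16, 132], dtype=int32))
[[450.20758 244.77356]
 [467.26416 185.07544]
 [521.15094 200.47168]
 [504.09436 260.1698 ]]
[[0.55419427 0.25722738]
 [0.40098795 0.2881012 ]
 [0.42514523 0.39750094]
 [0.57396857 0.36004867]]
```

View pics/tu.png

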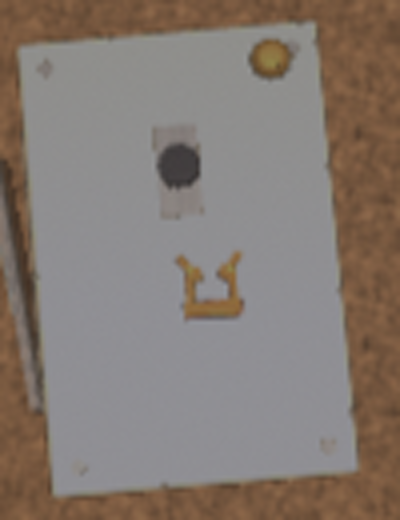

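View pics/tf.png

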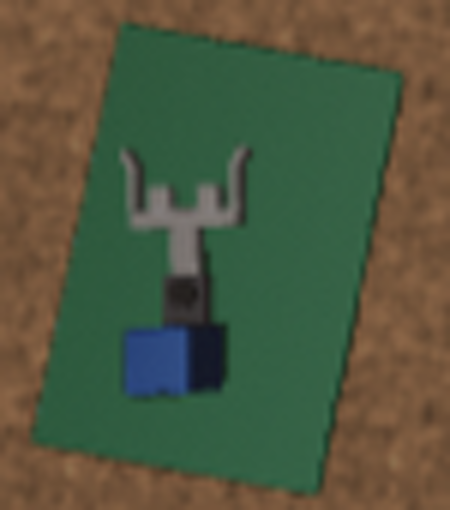

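View pics/sf.png

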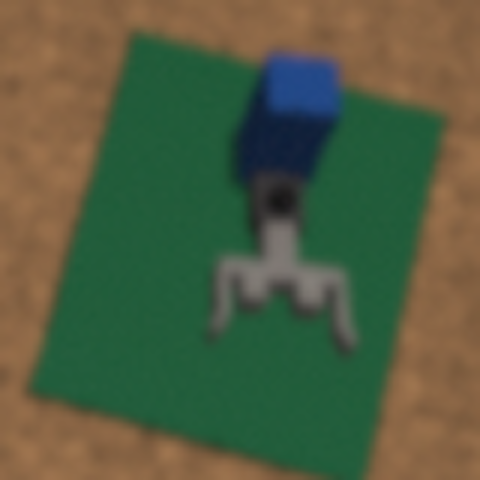

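View pics/su.png

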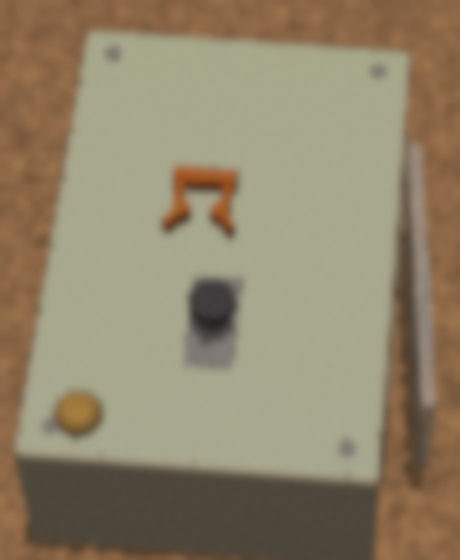

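```bash
python3 - <<'E'
from h import *
o=bot.get_obs();print(R.from_euler('xyz',o['tcp_rot'],degrees=True).as_matrix().round(3))
t=grab("top");s=grab("scene")
T=lambda x,y:(150+x/6,255+y/6)
S=lambda x,y:(445+x/6,180+y/6)
print('block',plane(t,T(156,361),.048),plane(s,S(303,86),.048))
print('block tri',tri(t,T(156,361),s,S(303,86)))
print('tines',plane(t,[T(160,187),T(207,186)],.013),plane(s,[S(253,306),S(308,308)],.013))
print('lips',plane(t,[T(125,152),T(247,150)],.013),plane(s,[S(213,338),S(349,350)],.013))
U=lambda x,y:(290+x/4,180+y/4)
V=lambda x,y:(255+x/4,160+y/4)
print('corners',plane(t,[U(20,45),U(315,24),U(356,470),U(54,496)],.085),'\n',plane(s,[V(88,32),V(409,52),V(378,482),V(18,453)],.085))
print('pin head',plane(t,U(179,165),.1055),plane(s,V(213,292),.1055))
print('clipbar',plane(t,[U(185,311),U(243,305)],.095),plane(s,[V(175,174),V(236,179)],.095))
print('cliptips',plane(t,[U(180,258),U(238,254)],.095),plane(s,[V(165,225),V(231,232)],.095))
E
```

```text
[[-0.     0.399  0.917]
 [-0.001  0.917 -0.399]
 [-1.    -0.001 -0.   ]]
block [[0.44908196 0.32973923]] [[0.45201896 0.33449956]]
block tri (array([0.44887439, 0.33345987, 0.04328055]), np.float64(0.004394415256231581))
tines [[0.51221438 0.33948273]
 [0.51215271 0.32205698]] [[0.51737517 0.32629461]
 [0.51553174 0.34399242]]
lips [[0.52547179 0.35261027]
 [0.52508677 0.30731191]] [[0.53186682 0.31341968]
 [0.53007087 0.35684982]]
corners [[ 0.70317912  0.06889703]
 [ 0.71032883 -0.0871915 ]
 [ 0.47562752 -0.09972782]
 [ 0.46613563  0.05582914]] 
 [[ 0.478559   -0.09636687]
 [ 0.46819148  0.06073229]
 [ 0.70537471  0.07518974]
 [ 0.71445173 -0.08110214]]
pin head [[ 0.63331778 -0.01269971]] [[ 0.63273934 -0.00822303]]
clipbar [[ 0.55897255 -0.01392651]
 [ 0.56131549 -0.04383037]] [[ 0.56415532 -0.03769908]
 [ 0.56283585 -0.00923018]]
cliptips [[ 0.58648608 -0.01213233]
 [ 0.58779877 -0.04209959]] [[ 0.59320024 -0.03727319]
 [ 0.59260533 -0.0067904 ]]
```

jog_arm(
  deltas=[
    {"x": 45,"y": -20,"twist": -8},
    {"x": 85,"y": -50,"twist": -16},
  ],
)

```text
validation failed for argument at $.de...
```

```bash
python3 - <<'E'
from h import *
o=bot.get_obs();print(o['time'],o['q'].round(1),o['ee_pos'],o['tcp_rot'],R.from_euler('xyz',o['tcp_rot'],degrees=True).as_matrix()[:,2])
E
```

```text
0.35 [66.5  5.  10.1 95.1  0.  90. ] [0.21960672 0.5042044  0.24810094] [ -90.18141295   89.98091132 -113.71829643] [ 9.16803194e-01 -3.99339333e-01 -1.05486827e-06]
```

jog_arm(
  deltas=[
    {"fingers": 1,"x": 45,"y": -20,"z": 0,"twist": -8},
    {"fingers": 1,"x": 85,"y": -50,"z": 0,"twist": -16},
  ],
)

```text
time: 0.55
ee_pos: [0.305, 0.4546, 0.2476]
tcp_rot: [-82.9, 90.0, -122.5]
wrist_force: [1.5, 0.7, 0.1]
opening: 0.0857
```

```bash
cat > st.py <<'E'
from h import *
o=bot.get_obs();M=R.from_euler('xyz',o['tcp_rot'],degrees=True).as_matrix()
print('t',o['time'],'q',o['q'].round(1),'p',(o['ee_pos']*1e3).round(2),'zyaw',round(np.degrees(np.arctan2(M[1,2],M[0,2])),2),'xax',M[:,0].round(3),'F',o['wrist_force'].round(2),'op',round(o['opening']*1e3,1))
E
python3 st.py
```

```text
t 0.55 q [56.1  4.6  9.6 95.  -0.  95.8] p [305.03 454.56 247.59] zyaw -39.66 xax [-0. -0. -1.] F [1.52 0.72 0.14] op 85.7
```

jog_arm(
  deltas=[
    {"fingers": 1,"x": 15,"y": -12,"z": 0,"twist": 8.5},
    {"fingers": 1,"x": 30,"y": -25,"z": 0,"twist": 17},
    {"fingers": 1,"x": 45,"y": -37,"z": 0,"twist": 25.5},
    {"fingers": 1,"x": 60,"y": -50,"z": 0,"twist": 34},
    {"fingers": 1,"x": 75,"y": -62,"z": 0,"twist": 42.5},
    {"fingers": 1,"x": 90,"y": -75,"z": 0,"twist": 51},
    {"fingers": 1,"x": 105,"y": -88,"z": 0,"twist": 59.5},
    {"fingers": 1,"x": 120,"y": -100,"z": 0,"twist": 68},
    {"fingers": 1,"x": 135,"y": -112,"z": 0,"twist": 76.5},
    {"fingers": 1,"x": 144,"y": -122,"z": 0,"twist": 85},
  ],
)

```text
time: 1.55
ee_pos: [0.4499, 0.3319, 0.2474]
tcp_rot: [-108.2, 90.0, -62.5]
wrist_force: [-0.2, 0.2, -1.2]
opening: 0.0854
```

jog_arm(
  deltas=[
    {"fingers": 1,"x": 0,"y": 0,"z": -5,"twist": 8.5},
    {"fingers": 1,"x": 0,"y": 0,"z": -10,"twist": 17},
    {"fingers": 1,"x": 0,"y": 0,"z": -15,"twist": 25.5},
    {"fingers": 1,"x": 0,"y": 0,"z": -20,"twist": 34},
    {"fingers": 1,"x": 0,"y": 0,"z": -25,"twist": 42.5},
    {"fingers": 1,"x": 0,"y": 0,"z": -30,"twist": 51},
    {"fingers": 1,"x": 0,"y": 0,"z": -35,"twist": 59.5},
    {"fingers": 1,"x": 0,"y": 0,"z": -40,"twist": 68},
    {"fingers": 1,"x": 0,"y": 0,"z": -45,"twist": 76.5},
    {"fingers": 1,"x": 0,"y": 0,"z": -50,"twist": 85},
  ],
)

```text
time: 2.55
ee_pos: [0.4499, 0.3319, 0.1972]
tcp_rot: [-100.1, 90.0, 30.9]
wrist_force: [-0.2, -0.1, 0.7]
opening: 0.0854
```

jog_arm(
  deltas=[
    {"fingers": 1,"x": 0,"y": 0,"z": -5,"twist": 8.5},
    {"fingers": 1,"x": 0,"y": 0,"z": -10,"twist": 17},
    {"fingers": 1,"x": 0,"y": 0,"z": -15,"twist": 25.5},
    {"fingers": 1,"x": 0,"y": 0,"z": -20,"twist": 34},
    {"fingers": 1,"x": 0,"y": 0,"z": -25,"twist": 42.5},
    {"fingers": 1,"x": 0,"y": 0,"z": -25,"twist": 51},
  ],
)

```text
time: 3.15
ee_pos: [0.4496, 0.3317, 0.1714]
tcp_rot: [11.5, 90.0, -166.1]
wrist_force: [-0.1, 0.9, 0.4]
opening: 0.0854
```

```bash
python3 st.py; python3 - <<'E'
from h import *
w=grab("wrist");cv2.imwrite("pics/w1.png",w['image'][:,:,::-1])
print(proj(w,[[.449,.332,.048],[.513,.332,.013]]))
E
```

```text
t 3.15 q [  36.4    5.3    1.9   86.7    0.  -146. ] p [449.62 331.67 171.36] zyaw -177.64 xax [-0.001 -0.    -1.   ] F [-0.09  0.92  0.4 ] op 85.4
[[316.58400484 240.17712552]
 [320.15224897 144.42204753]]
```

View pics/w1.png

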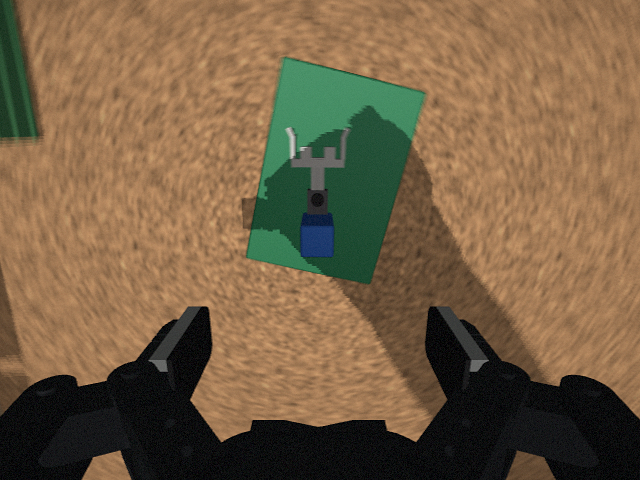

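The fork is on its mat as the calibration predicted: block top centre about (317,240), tines about (317,148). I'll refine these by mask.

```bash
python3 - <<'E'
from h import *
w=grab("wrist");crop(w,270,110,370,270,5,"pics/w1c.png")
h=cv2.cvtColor(w['image'],cv2.COLOR_RGB2HSV)
for vlo in(60,100,):
    c,s,m=cen(mask(w,(105,120,vlo),(130,255,255),(270,200,370,280)))
    r=cv2.minAreaRect(np.argwhere(m)[:,::-1].astype(np.float32));print(vlo,c,s,r,plane(w,[r[0]],.048))
m=mask(w,(0,0,60),(180,70,255),(270,115,370,195));c,s,mm=cen(m);print(c,s)
for r in range(124,182,3): print(r,np.flatnonzero(mm[r])[[0,-1]] if mm[r].any() else None, mm[r].sum()//255)
np.save('pics/w1.npy',w['image'])
E
```

```text
60 [316.87570621 236.89588378] [ 300  213   34   44 1239] ((316.5, 234.5), (43.0, 33.0), 90.0) [[0.4531624  0.33234077]]
100 [316.99445676 241.03547672] [302 226  31  31 902] ((317.0, 241.0), (30.0, 30.0), 90.0) [[0.44840267 0.3317563 ]]
[318.9800995  159.34328358] [ 289  126   64   65 1407]
124 None 0
127 [290 293] 4
130 [290 352] 12
133 [291 350] 11
136 [292 349] 12
139 [293 348] 11
142 [293 347] 10
145 [293 347] 10
148 [292 347] 35
151 [292 347] 34
154 [292 347] 34
157 [292 346] 36
160 [293 346] 54
163 [293 345] 53
166 [293 345] 53
169 [313 325] 13
172 [313 325] 13
175 [312 325] 14
178 [312 325] 14
181 [312 325] 14
```

View pics/w1c.png

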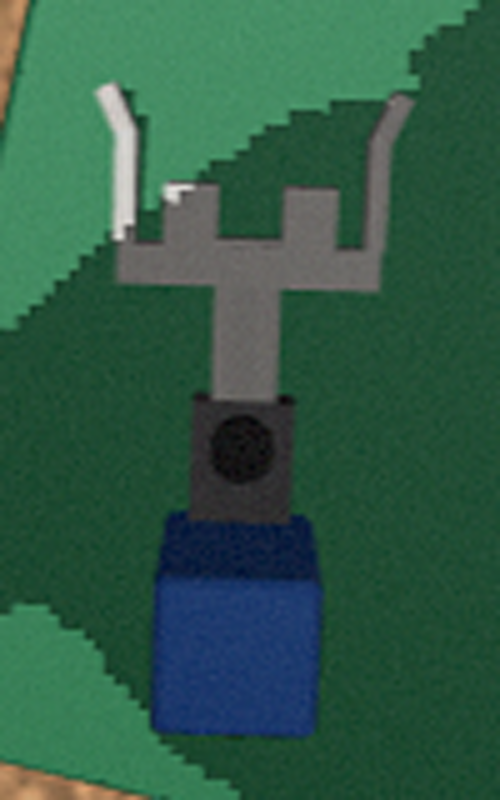

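jog_arm(
  deltas=[
    {"fingers": 1,"x": -1,"y": 0,"z": -30,"twist": -1.7},
    {"fingers": 1,"x": -1,"y": 0,"z": -60,"twist": -1.7},
    {"fingers": 1,"x": -1,"y": 0,"z": -90,"twist": -1.7},
    {"fingers": 1,"x": -1,"y": 0,"z": -115,"twist": -1.7},
    {"fingers": 1,"x": -1,"y": 0,"z": -130,"twist": -1.7},
    {"fingers": 1,"x": -1,"y": 0,"z": -140,"twist": -1.7},
    {"fingers": 1,"x": -1,"y": 0,"z": -143,"twist": -1.7},
    {"fingers": 1,"x": -1,"y": 0,"z": -143,"twist": -1.7},
  ],
)

```text
time: 4.05
ee_pos: [0.4491, 0.332, 0.0295]
tcp_rot: [-118.3, 90.0, 62.1]
wrist_force: [-0.3, 0.4, 0.0]
opening: 0.0853
```

jog_arm(
  deltas=[
    {"fingers": 0.4,"x": 0,"y": 0,"z": 0,"twist": 0},
    {"fingers": 0.3,"x": 0,"y": 0,"z": 0,"twist": 0},
    {"fingers": 0.2,"x": 0,"y": 0,"z": 0,"twist": 0},
    {"fingers": 0,"x": 0,"y": 0,"z": 0,"twist": 0},
    {"fingers": 0,"x": 0,"y": 0,"z": 0,"twist": 0},
    {"fingers": 0,"x": 0,"y": 0,"z": 0,"twist": 0},
    {"fingers": 0,"x": 0,"y": 0,"z": 0,"twist": 0},
    {"fingers": 0,"x": 0,"y": 0,"z": 0,"twist": 0},
  ],
  grip_force=70,
)

```text
time: 4.85
ee_pos: [0.4493, 0.3322, 0.03]
tcp_rot: [-129.5, 89.9, 50.9]
wrist_force: [-1.4, -0.6, 5.6]
opening: 0.0232
```

```bash
python3 st.py; python3 - <<'E'
from h import *
w=grab("wrist");cv2.imwrite("pics/w2.png",w['image'][:,:,::-1])
E
```

```text
t 4.85 q [  36.5    7.6  -11.3   71.     0.  -143.9] p [449.3  332.18  30.01] zyaw -179.61 xax [ 0.001  0.001 -1.   ] F [-1.36 -0.64  5.57] op 23.2
```

View pics/w2.png

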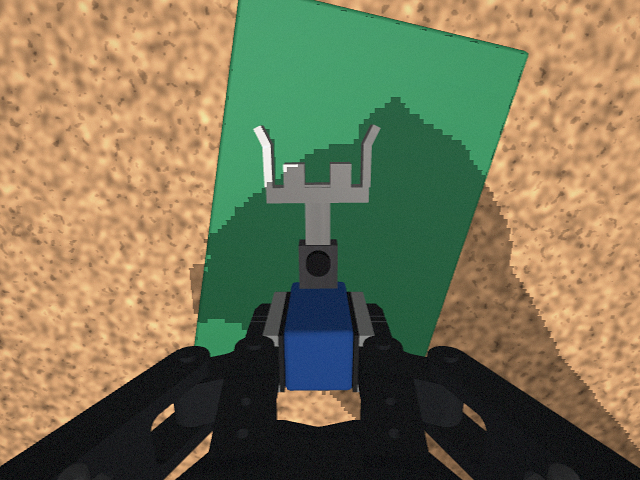

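jog_arm(
  deltas=[
    {"fingers": 0,"x": 0,"y": 0,"z": 3,"twist": 0},
    {"fingers": 0,"x": 0,"y": 0,"z": 10,"twist": 0},
    {"fingers": 0,"x": 0,"y": 0,"z": 30,"twist": 0},
    {"fingers": 0,"x": 0,"y": 0,"z": 60,"twist": 0},
    {"fingers": 0,"x": 0,"y": 0,"z": 95,"twist": 0},
    {"fingers": 0,"x": 0,"y": 0,"z": 130,"twist": -4},
    {"fingers": 0,"x": 0,"y": 0,"z": 150,"twist": -12},
    {"fingers": 0,"x": 0,"y": 0,"z": 160,"twist": -20},
    {"fingers": 0,"x": 0,"y": 0,"z": 165,"twist": -28},
    {"fingers": 0,"x": 0,"y": 0,"z": 165,"twist": -36},
  ],
)

```text
time: 5.9
ee_pos: [0.4495, 0.3323, 0.1962]
tcp_rot: [-121.4, 89.9, 22.7]
wrist_force: [-0.5, 1.1, -0.6]
opening: 0.0235
```

jog_arm(
  deltas=[
    {"fingers": 0,"x": 0,"y": -9,"z": 0,"twist": -8.5},
    {"fingers": 0,"x": 0,"y": -18,"z": 0,"twist": -17},
    {"fingers": 0,"x": 0,"y": -27,"z": 0,"twist": -25.5},
    {"fingers": 0,"x": 0,"y": -36,"z": 0,"twist": -34},
    {"fingers": 0,"x": 0,"y": -45,"z": 0,"twist": -42.5},
    {"fingers": 0,"x": 0,"y": -54,"z": 0,"twist": -51},
    {"fingers": 0,"x": 0,"y": -63,"z": 0,"twist": -59.5},
    {"fingers": 0,"x": 0,"y": -72,"z": 0,"twist": -68},
    {"fingers": 0,"x": 0,"y": -81,"z": 0,"twist": -76.5},
    {"fingers": 0,"x": 0,"y": -90,"z": 0,"twist": -85},
  ],
)

```text
time: 6.9
ee_pos: [0.4493, 0.2418, 0.1964]
tcp_rot: [-128.8, 89.8, -70.1]
wrist_force: [1.1, 0.8, -1.8]
opening: 0.0233
```

jog_arm(
  deltas=[
    {"fingers": 0,"x": 0,"y": -9,"z": 0,"twist": -8.5},
    {"fingers": 0,"x": 0,"y": -18,"z": 0,"twist": -17},
    {"fingers": 0,"x": 0,"y": -27,"z": 0,"twist": -25.5},
    {"fingers": 0,"x": 0,"y": -36,"z": 0,"twist": -34},
    {"fingers": 0,"x": 0,"y": -45,"z": 0,"twist": -42.5},
    {"fingers": 0,"x": 0,"y": -54,"z": 0,"twist": -51},
    {"fingers": 0,"x": 0,"y": -63,"z": 0,"twist": -59.5},
    {"fingers": 0,"x": 0,"y": -72,"z": 0,"twist": -68},
    {"fingers": 0,"x": 0,"y": -81,"z": 0,"twist": -76.5},
    {"fingers": 0,"x": 0,"y": -90,"z": 0,"twist": -85},
  ],
)

```text
time: 7.9
ee_pos: [0.4491, 0.1514, 0.1966]
tcp_rot: [-127.4, 89.8, -154.1]
wrist_force: [-0.1, 0.2, -1.4]
opening: 0.0229
```

jog_arm(
  deltas=[
    {"fingers": 0,"x": 2,"y": -9,"z": 0,"twist": -8.5},
    {"fingers": 0,"x": 4,"y": -18,"z": 0,"twist": -17},
    {"fingers": 0,"x": 6,"y": -27,"z": 0,"twist": -25.5},
    {"fingers": 0,"x": 8,"y": -36,"z": 0,"twist": -34},
    {"fingers": 0,"x": 10,"y": -45,"z": 0,"twist": -42.5},
    {"fingers": 0,"x": 12,"y": -54,"z": 0,"twist": -51},
    {"fingers": 0,"x": 14,"y": -63,"z": 0,"twist": -59.5},
    {"fingers": 0,"x": 16,"y": -72,"z": 0,"twist": -68},
    {"fingers": 0,"x": 18,"y": -81,"z": 0,"twist": -76.5},
    {"fingers": 0,"x": 20,"y": -90,"z": 0,"twist": -85},
  ],
)

```text
time: 8.9
ee_pos: [0.469, 0.061, 0.1968]
tcp_rot: [-122.6, 89.8, 125.4]
wrist_force: [-0.9, 0.5, -1.9]
opening: 0.0237
```

```bash
python3 st.py
```

```text
t 8.9 q [  7.3  -6.2  -6.7  89.6   0.2 119.3] p [468.95  60.96 196.76] zyaw -112.0 xax [-0.002  0.002 -1.   ] F [-0.85  0.54 -1.87] op 23.7
```

jog_arm(
  deltas=[
    {"fingers": 0,"x": 0,"y": -12,"z": 0,"twist": -8.5},
    {"fingers": 0,"x": 0,"y": -24,"z": 0,"twist": -17},
    {"fingers": 0,"x": 0,"y": -36,"z": 0,"twist": -25.5},
    {"fingers": 0,"x": 0,"y": -48,"z": -5,"twist": -34},
    {"fingers": 0,"x": 0,"y": -60,"z": -10,"twist": -42.5},
    {"fingers": 0,"x": 0,"y": -72,"z": -20,"twist": -51},
    {"fingers": 0,"x": 0,"y": -84,"z": -30,"twist": -59},
    {"fingers": 0,"x": 0,"y": -92,"z": -40,"twist": -65},
    {"fingers": 0,"x": 0,"y": -92,"z": -45,"twist": -65},
  ],
)

```text
time: 9.8
ee_pos: [0.4685, -0.0317, 0.151]
tcp_rot: [-98.0, 89.9, 84.8]
wrist_force: [0.3, 0.0, -2.0]
opening: 0.0232
```

```bash
python3 st.py; python3 - <<'E'
from h import *
w=grab("wrist");cv2.imwrite("pics/w3.png",w['image'][:,:,::-1])
t=grab("top");crop(t,270,170,400,320,4,"pics/t3.png")
E
```

```text
t 9.8 q [-4.000e+00 -6.900e+00 -1.240e+01  8.450e+01  1.000e-01  1.732e+02] p [468.45 -31.72 151.04] zyaw -177.15 xax [ 0.     0.003 -1.   ] F [ 0.34  0.03 -1.98] op 23.2
```

View pics/w3.png

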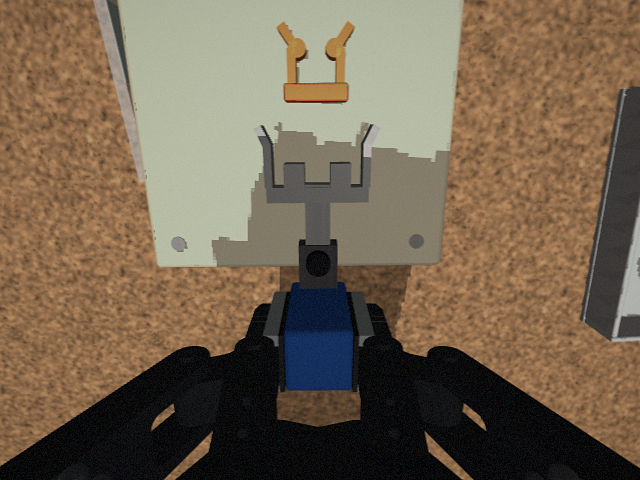

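```bash
python3 - <<'E'
from h import *
w=grab("wrist");o=bot.get_obs()
crop(w,240,10,400,210,4,"pics/w3c.png")
c,s,m=cen(mask(w,(8,120,60),(25,255,255),(260,10,380,120)));print(c,s)
for r in range(20,106,3):
    k=np.flatnonzero(m[r]); print(r,(k[0],k[-1],len(k)) if len(k) else None)
print('pin proj',proj(w,[[.633,-.0105,.1055]]))
E
```

```text
[318.85364964  69.66715328] [ 281   21   77   82 2740]
20 None
23 (np.int64(284), np.int64(353), 9)
26 (np.int64(281), np.int64(357), 20)
29 (np.int64(282), np.int64(356), 22)
32 (np.int64(283), np.int64(355), 24)
35 (np.int64(285), np.int64(353), 24)
38 (np.int64(287), np.int64(351), 32)
41 (np.int64(289), np.int64(349), 36)
44 (np.int64(291), np.int64(347), 35)
47 (np.int64(292), np.int64(346), 34)
50 (np.int64(290), np.int64(347), 39)
53 (np.int64(290), np.int64(347), 38)
56 (np.int64(290), np.int64(347), 33)
59 (np.int64(291), np.int64(347), 26)
62 (np.int64(291), np.int64(347), 18)
65 (np.int64(291), np.int64(347), 17)
68 (np.int64(291), np.int64(347), 18)
71 (np.int64(291), np.int64(347), 18)
74 (np.int64(291), np.int64(347), 18)
77 (np.int64(291), np.int64(347), 18)
80 (np.int64(291), np.int64(347), 18)
83 (np.int64(288), np.int64(350), 63)
86 (np.int64(287), np.int64(350), 64)
89 (np.int64(287), np.int64(350), 64)
92 (np.int64(287), np.int64(350), 64)
95 (np.int64(287), np.int64(350), 64)
98 (np.int64(287), np.int64(350), 64)
101 (np.int64(290), np.int64(349), 56)
104 None
pin proj [[ 285.64311921 -125.83225003]]
```

View pics/w3c.png

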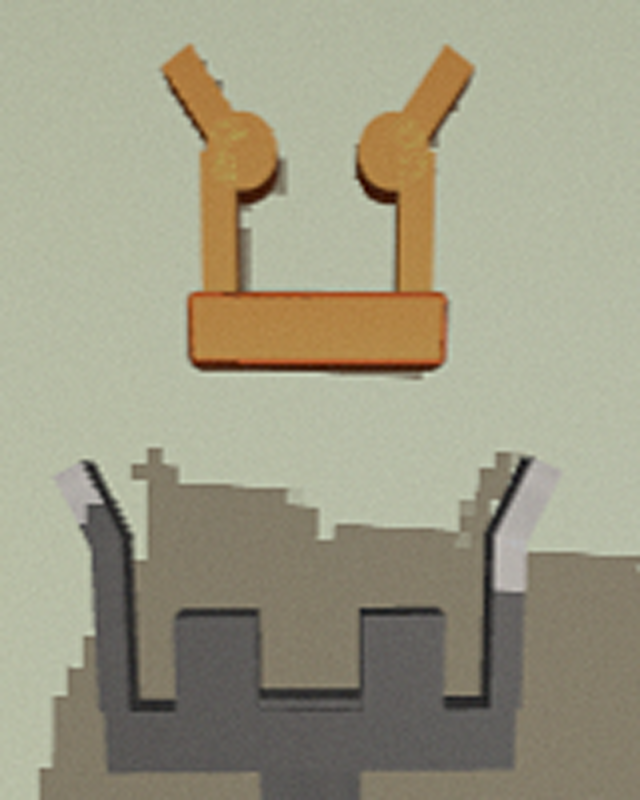

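View pics/t3.png

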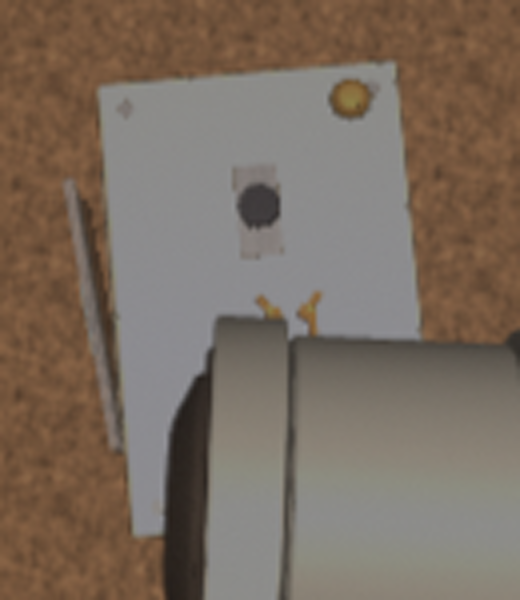

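```bash
python3 - <<'E'
from h import *
w=grab("wrist");o=bot.get_obs();p=o['ee_pos'];zt=p[2]-.026+.009
yaw=np.radians(2.85);A=np.array([[np.cos(yaw),np.sin(yaw)],[-np.sin(yaw),np.cos(yaw)]])
f=lambda uv,z:((plane(w,uv,z)-p[:2])@A.T*1e3).round(1)
print('tine',f([(317.3,163.7)],zt),'lips',f([(261,125.5),(377,125.5)],zt))
print('bar rear L,R',f([(287,100),(350.5,100)],.095),'tips',f([(282,22),(353,22)],.095),'throat',f([(318.5,47)],.095))
print('unit corner rear',f([(158,266),(440,263)],.085))
print('pin by top',((np.array([[.633,-.0105]])-p[:2])@A.T*1e3).round(1))
t=grab('top')
print('pin top now',plane(t,(270+258/4,170+205/4),.1055))
E
```

```text
tine [[62.  -0.2]] lips [[ 75.7  20.6]
 [ 75.9 -22. ]]
bar rear L,R [[ 87.3  14.2]
 [ 87.4 -15.2]] tips [[119.2  15.7]
 [119.3 -15.3]] throat [[109.4  -0.3]]
unit corner rear [[  0.9  88.7]
 [  3.7 -68.3]]
pin by top [[164.8  12. ]]
pin top now [[ 0.63333117 -0.01218657]]
```

jog_arm(
  deltas=[
    {"fingers": 0,"x": 0,"y": -1.2,"z": -10,"twist": 0.5},
    {"fingers": 0,"x": 0,"y": -1.2,"z": -20,"twist": 0.5},
    {"fingers": 0,"x": 0,"y": -1.2,"z": -28,"twist": 0.5},
    {"fingers": 0,"x": 0,"y": -1.2,"z": -34,"twist": 0.5},
    {"fingers": 0,"x": 0,"y": -1.2,"z": -37,"twist": 0.5},
    {"fingers": 0,"x": 0,"y": -1.2,"z": -38,"twist": 0.5},
    {"fingers": 0,"x": 0,"y": -1.2,"z": -38,"twist": 0.5},
  ],
)

```text
time: 10.75
ee_pos: [0.4692, -0.0319, 0.1144]
tcp_rot: [-131.7, 89.8, 51.9]
wrist_force: [-0.4, -0.0, -2.2]
opening: 0.0233
```

jog_arm(
  deltas=[
    {"fingers": 0,"x": 5,"y": 0.3,"z": 0,"twist": 0},
    {"fingers": 0,"x": 10,"y": 0.6,"z": 0,"twist": 0},
    {"fingers": 0,"x": 15,"y": 0.9,"z": 0,"twist": 0},
    {"fingers": 0,"x": 20,"y": 1.2,"z": 0,"twist": 0},
    {"fingers": 0,"x": 20,"y": 1.2,"z": 0,"twist": 0},
  ],
)

```text
time: 11.25
ee_pos: [0.4898, -0.0306, 0.1143]
tcp_rot: [-131.1, 89.8, 52.5]
wrist_force: [-0.1, -0.1, -1.3]
opening: 0.0228
```

```bash
python3 st.py; python3 - <<'E'
from h import *
w=grab("wrist");cv2.imwrite("pics/w4.png",w['image'][:,:,::-1])
E
```

```text
t 11.25 q [ -3.7  -3.7 -13.5  80.1   0.2 172.7] p [489.81 -30.61 114.25] zyaw -176.35 xax [ 0.002  0.003 -1.   ] F [-0.08 -0.09 -1.29] op 22.8
```

View pics/w4.png

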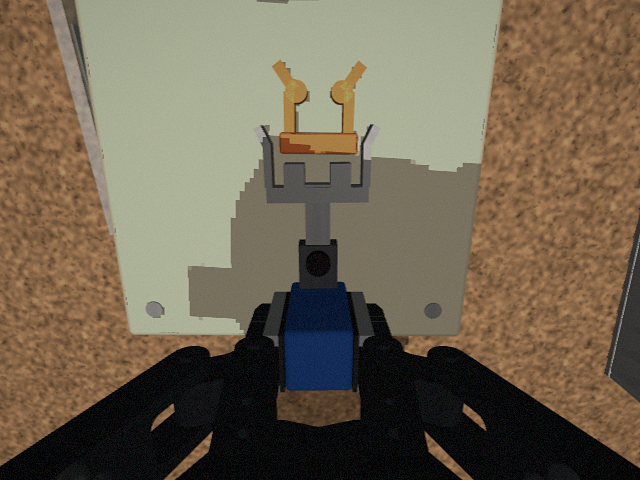

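jog_arm(
  deltas=[
    {"fingers": 0,"x": 1,"y": 0.1,"z": -1,"twist": 0},
    {"fingers": 0,"x": 2,"y": 0.1,"z": -2,"twist": 0},
    {"fingers": 0,"x": 3,"y": 0.2,"z": -2,"twist": 0},
    {"fingers": 0,"x": 4,"y": 0.2,"z": -2,"twist": 0},
    {"fingers": 0,"x": 5,"y": 0.3,"z": -2,"twist": 0},
    {"fingers": 0,"x": 6,"y": 0.3,"z": -2,"twist": 0},
    {"fingers": 0,"x": 7,"y": 0.4,"z": -2,"twist": 0},
    {"fingers": 0,"x": 8.5,"y": 1,"z": -2,"twist": 0},
    {"fingers": 0,"x": 10,"y": 1.7,"z": -2,"twist": 0},
    {"fingers": 0,"x": 11.5,"y": 2.4,"z": -2,"twist": 0},
  ],
)

```text
time: 12.3
ee_pos: [0.5011, -0.0282, 0.1122]
tcp_rot: [-126.0, 89.8, 57.7]
wrist_force: [0.4, 0.3, -0.8]
opening: 0.0233
```

jog_arm(
  deltas=[
    {"fingers": 0,"x": 1.5,"y": 0.8,"z": 0,"twist": 0},
    {"fingers": 0,"x": 3,"y": 1.6,"z": 0,"twist": 0},
    {"fingers": 0,"x": 4.5,"y": 2.4,"z": 0,"twist": 0},
    {"fingers": 0,"x": 6,"y": 3.2,"z": 0,"twist": 0},
    {"fingers": 0,"x": 7.5,"y": 4,"z": 0,"twist": 0},
    {"fingers": 0,"x": 9,"y": 4.8,"z": 0,"twist": 0},
    {"fingers": 0,"x": 10.5,"y": 5.6,"z": 0,"twist": 0},
    {"fingers": 0,"x": 12,"y": 6.4,"z": 0,"twist": 0},
  ],
)

```text
time: 13.1
ee_pos: [0.5132, -0.0217, 0.1122]
tcp_rot: [-125.8, 89.8, 57.8]
wrist_force: [1.0, -0.3, -1.2]
opening: 0.0238
```

```bash
python3 st.py; python3 - <<'E'
from h import *
w=grab("wrist");cv2.imwrite("pics/w5.png",w['image'][:,:,::-1])
E
```

```text
t 13.1 q [ -2.5  -0.6 -10.7  79.8   0.2 173.8] p [513.17 -21.72 112.22] zyaw -176.36 xax [ 0.002  0.003 -1.   ] F [ 0.98 -0.34 -1.17] op 23.8
```

View pics/w5.png

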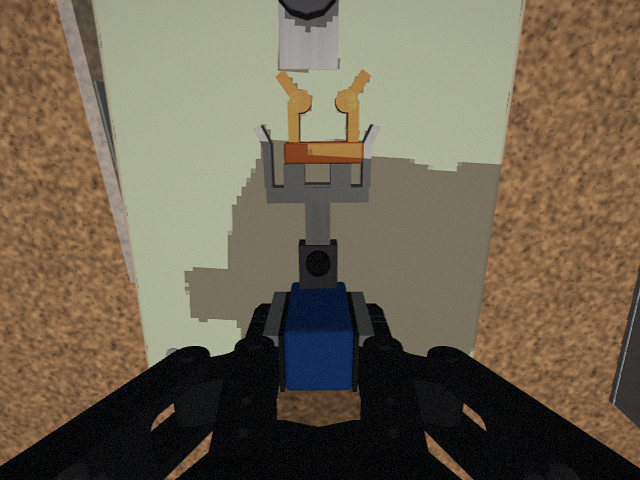

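jog_arm(
  deltas=[
    {"fingers": 0,"x": 1.6,"y": 0.7,"z": 0,"twist": 0},
    {"fingers": 0,"x": 3.2,"y": 1.4,"z": 0,"twist": 0},
    {"fingers": 0,"x": 4.8,"y": 2.1,"z": 0,"twist": 0},
    {"fingers": 0,"x": 6.4,"y": 2.8,"z": 0,"twist": 0},
    {"fingers": 0,"x": 8,"y": 3.5,"z": 0,"twist": 0},
    {"fingers": 0,"x": 9.6,"y": 4.2,"z": 0,"twist": 0},
    {"fingers": 0,"x": 11.2,"y": 4.9,"z": 0,"twist": 0},
    {"fingers": 0,"x": 12.8,"y": 5.6,"z": 0,"twist": 0},
    {"fingers": 0,"x": 14.4,"y": 6.3,"z": 0,"twist": 0},
    {"fingers": 0,"x": 15.6,"y": 7,"z": 0,"twist": 0},
  ],
)

```text
time: 14.15
ee_pos: [0.5291, -0.0146, 0.1122]
tcp_rot: [-128.1, 89.8, 55.5]
wrist_force: [0.4, -0.8, -1.2]
opening: 0.0231
```

```bash
python3 st.py; python3 - <<'E'
from h import *
w=grab("wrist");cv2.imwrite("pics/w6.png",w['image'][:,:,::-1])
E
```

```text
t 14.15 q [ -1.7   1.6  -8.5  79.8   0.2 174.7] p [529.11 -14.56 112.21] zyaw -176.35 xax [ 0.002  0.003 -1.   ] F [ 0.37 -0.79 -1.15] op 23.1
```

View pics/w6.png

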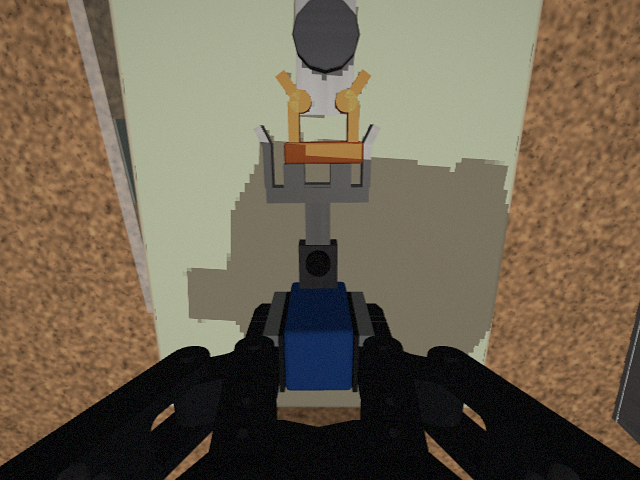

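```bash
python3 - <<'E'
from h import *
w=grab("wrist");o=bot.get_obs();p=o['ee_pos'];yaw=np.radians(3.64);A=np.array([[np.cos(yaw),np.sin(yaw)],[-np.sin(yaw),np.cos(yaw)]])
f=lambda uv,z:((plane(w,uv,z)-p[:2])@A.T*1e3).round(1)
h=cv2.cvtColor(w['image'],cv2.COLOR_RGB2GRAY)
m=np.zeros((480,640),np.uint8);m[0:85,270:385]=(h[0:85,270:385]<95)*255
c,s,mm=cen(m);print(c,s)
e=[(np.flatnonzero(mm[r])[[0,-1]]) for r in (15,25,35,45)];print(e)
for r,(a,b) in zip((15,25,35,45),e): print(f([((a+b)/2,r),(a,r),(b,r)],.1055).tolist())
print('bar',f([(285,162),(363.5,162)],.095),'eye',)
E
```

```text
[326.08647073  36.74860335] [ 293    0   67   81 4117]
[array([297, 356]), array([294, 357]), array([293, 359]), array([295, 356])]
[[109.3, -3.3], [109.3, 6.0], [109.2, -12.6]]
[[106.5, -3.0], [106.5, 7.0], [106.4, -13.0]]
[[103.6, -3.2], [103.6, 7.4], [103.6, -13.8]]
[[100.7, -3.1], [100.7, 6.8], [100.7, -12.9]]
bar [[ 62.9  11.9]
 [ 62.9 -17.9]] eye
```

jog_arm(
  deltas=[
    {"fingers": 0,"x": -1.2,"y": -0.9,"z": 0,"twist": 0},
    {"fingers": 0,"x": -1.8,"y": -2.4,"z": 0,"twist": 0},
    {"fingers": 0,"x": -1.8,"y": -2.9,"z": 0,"twist": 0},
    {"fingers": 0,"x": -0.8,"y": -2.8,"z": 0,"twist": 0},
    {"fingers": 0,"x": 1,"y": -2.7,"z": 0,"twist": 0},
    {"fingers": 0,"x": 3,"y": -2.6,"z": 0,"twist": 0},
    {"fingers": 0,"x": 5,"y": -2.4,"z": 0,"twist": 0},
    {"fingers": 0,"x": 7,"y": -2.3,"z": 0,"twist": 0},
    {"fingers": 0,"x": 8.5,"y": -2.2,"z": 0,"twist": 0},
    {"fingers": 0,"x": 10,"y": -2.1,"z": 0,"twist": 0},
  ],
)

```text
time: 15.25
ee_pos: [0.5393, -0.0166, 0.1121]
tcp_rot: [-127.3, 89.8, 56.3]
wrist_force: [-0.9, -0.7, -2.0]
opening: 0.0233
```

```bash
python3 st.py; python3 - <<'E'
from h import *
w=grab("wrist");cv2.imwrite("pics/w7.png",w['image'][:,:,::-1])
E
```

```text
t 15.25 q [ -1.8   3.   -7.1  79.8   0.2 174.5] p [539.26 -16.62 112.15] zyaw -176.35 xax [ 0.002  0.003 -1.   ] F [-0.9  -0.73 -1.97] op 23.3
```

View pics/w7.png

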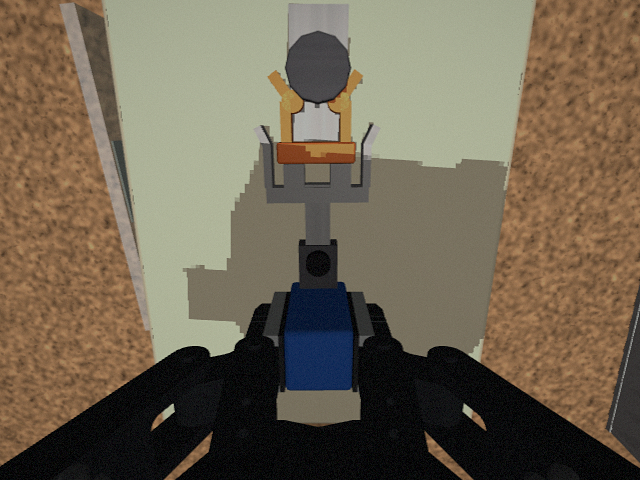

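jog_arm(
  deltas=[
    {"fingers": 0,"x": 0.5,"y": 0,"z": 0,"twist": 0},
    {"fingers": 0,"x": 1,"y": 0.1,"z": 0,"twist": 0},
    {"fingers": 0,"x": 1.5,"y": 0.1,"z": 0,"twist": 0},
    {"fingers": 0,"x": 2,"y": 0.1,"z": 0,"twist": 0},
    {"fingers": 0,"x": 2.5,"y": 0.2,"z": 0,"twist": 0},
    {"fingers": 0,"x": 3,"y": 0.2,"z": 0,"twist": 0},
    {"fingers": 0,"x": 3.5,"y": 0.2,"z": 0,"twist": 0},
    {"fingers": 0,"x": 4,"y": 0.3,"z": 0,"twist": 0},
  ],
)

```text
time: 16.1
ee_pos: [0.543, -0.0164, 0.112]
tcp_rot: [-114.1, 89.8, 69.5]
wrist_force: [-4.9, -1.6, -0.8]
opening: 0.0228
```

```bash
python3 st.py
```

```text
t 16.1 q [-1.800e+00  3.500e+00 -6.500e+00  7.990e+01  1.000e-01  1.745e+02] p [542.98 -16.44 111.96] zyaw -176.36 xax [ 0.001  0.003 -1.   ] F [-4.89 -1.63 -0.8 ] op 22.8
```

jog_arm(
  deltas=[
    {"fingers": 0,"x": 0.7,"y": 0,"z": 0,"twist": 0},
    {"fingers": 0,"x": 1.1,"y": 0.1,"z": 0,"twist": 0},
    {"fingers": 0,"x": 1.5,"y": 0.1,"z": 0,"twist": 0},
    {"fingers": 0,"x": 1.9,"y": 0.1,"z": 0,"twist": 0},
  ],
)

```text
time: 16.5
ee_pos: [0.5441, -0.0164, 0.1118]
tcp_rot: [-72.9, 89.9, 110.7]
wrist_force: [-8.2, -2.0, 0.2]
opening: 0.0233
```

jog_arm(
  deltas=[
    {"fingers": 0,"x": 0.7,"y": 0,"z": 0,"twist": 0},
    {"fingers": 0,"x": 1.1,"y": 0.1,"z": 0,"twist": 0},
    {"fingers": 0,"x": 1.5,"y": 0.1,"z": 0,"twist": 0},
  ],
)

```text
time: 16.8
ee_pos: [0.5446, -0.0164, 0.1116]
tcp_rot: [-37.9, 89.8, 145.8]
wrist_force: [-9.6, -1.1, 1.2]
opening: 0.0232
```

```bash
python3 st.py; python3 - <<'E'
from h import *
w=grab("wrist");crop(w,240,10,400,210,3,"pics/w8.png")
E
```

```text
t 16.8 q [-1.800e+00  4.000e+00 -6.100e+00  8.010e+01  1.000e-01  1.746e+02] p [544.57 -16.4  111.57] zyaw -176.37 xax [-0.003  0.002 -1.   ] F [-9.65 -1.1   1.19] op 23.2
```

View pics/w8.png

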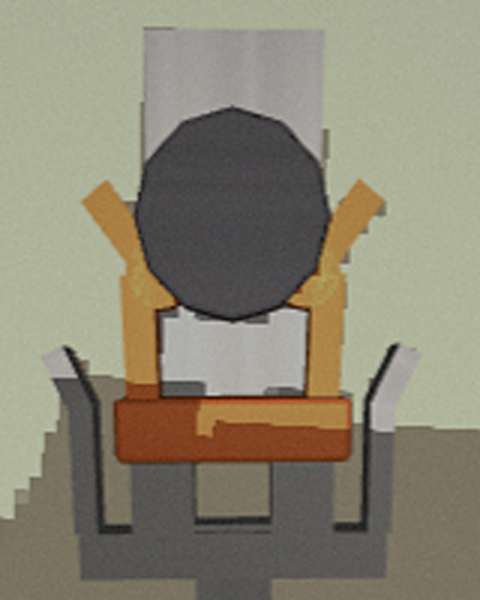

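jog_arm(
  deltas=[
    {"fingers": 0,"x": 1.1,"y": 0.1,"z": 0,"twist": 0},
    {"fingers": 0,"x": 1.2,"y": 0.1,"z": 0,"twist": 0},
    {"fingers": 0,"x": 1.3,"y": 0.1,"z": 0,"twist": 0},
    {"fingers": 0,"x": 1.4,"y": 0.1,"z": 0,"twist": 0},
  ],
)

```text
time: 17.25
ee_pos: [0.5449, -0.0164, 0.1115]
tcp_rot: [-24.3, 89.7, 159.3]
wrist_force: [-8.2, -1.5, 1.8]
opening: 0.0234
```

```bash
python3 st.py
```

```text
t 17.25 q [-1.800e+00  4.100e+00 -5.900e+00  8.020e+01  1.000e-01  1.746e+02] p [544.94 -16.37 111.46] zyaw -176.37 xax [-0.006  0.002 -1.   ] F [-8.18 -1.53  1.81] op 23.4
```

jog_arm(
  deltas=[
    {"fingers": 0,"x": 1.2,"y": 0.1,"z": 0.4,"twist": 0},
    {"fingers": 0,"x": 1.5,"y": 0.1,"z": 0.8,"twist": 0},
    {"fingers": 0,"x": 1.8,"y": 0.1,"z": 0.8,"twist": 0},
    {"fingers": 0,"x": 2.1,"y": 0.1,"z": 0.8,"twist": 0},
    {"fingers": 0,"x": 2.4,"y": 0.2,"z": 0.8,"twist": 0},
    {"fingers": 0,"x": 2.7,"y": 0.2,"z": 0.8,"twist": 0},
    {"fingers": 0,"x": 3,"y": 0.2,"z": 0.8,"twist": 0},
  ],
)

```text
time: 17.95
ee_pos: [0.5469, -0.0163, 0.1118]
tcp_rot: [-17.1, 89.5, 166.5]
wrist_force: [-8.6, -1.8, -1.0]
opening: 0.0232
```

```bash
python3 st.py
```

```text
t 17.95 q [-1.800e+00  4.500e+00 -5.500e+00  8.040e+01  1.000e-01  1.746e+02] p [546.9  -16.28 111.8 ] zyaw -176.38 xax [-0.008  0.002 -1.   ] F [-8.62 -1.79 -1.04] op 23.2
```

jog_arm(
  deltas=[
    {"fingers": 0,"x": 1.2,"y": 0.1,"z": 0.6,"twist": 0},
    {"fingers": 0,"x": 1.5,"y": 0.1,"z": 0.8,"twist": 0},
    {"fingers": 0,"x": 1.8,"y": 0.1,"z": 0.8,"twist": 0},
    {"fingers": 0,"x": 2.1,"y": 0.1,"z": 0.8,"twist": 0},
    {"fingers": 0,"x": 2.4,"y": 0.2,"z": 0.8,"twist": 0},
    {"fingers": 0,"x": 2.7,"y": 0.2,"z": 0.8,"twist": 0},
  ],
)

```text
time: 18.55
ee_pos: [0.5495, -0.016, 0.1124]
tcp_rot: [-16.8, 89.5, 166.8]
wrist_force: [-3.8, -0.7, -2.7]
opening: 0.0233
```

```bash
python3 st.py; python3 - <<'E'
from h import *
w=grab("wrist");crop(w,240,10,400,210,3,"pics/w9.png")
E
```

```text
t 18.55 q [-1.700e+00  4.900e+00 -5.000e+00  8.060e+01  1.000e-01  1.747e+02] p [549.55 -16.04 112.42] zyaw -176.38 xax [-0.008  0.002 -1.   ] F [-3.79 -0.71 -2.73] op 23.3
```

View pics/w9.png

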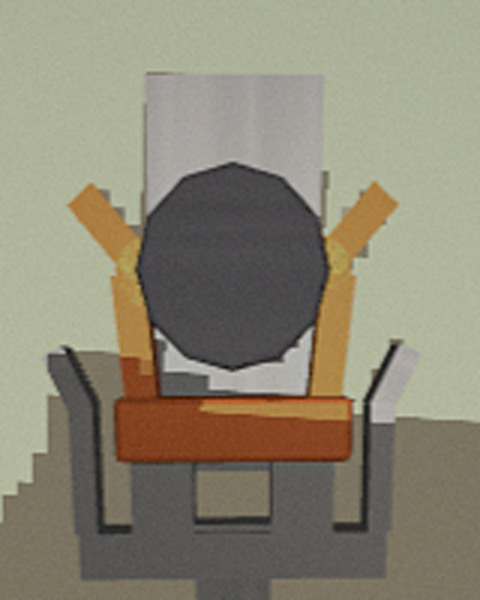

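jog_arm(
  deltas=[
    {"fingers": 0,"x": 0.6,"y": 0,"z": 0.2,"twist": 0},
    {"fingers": 0,"x": 1,"y": 0.1,"z": 0.2,"twist": 0},
    {"fingers": 0,"x": 1.4,"y": 0.1,"z": 0.2,"twist": 0},
    {"fingers": 0,"x": 1.8,"y": 0.1,"z": 0.2,"twist": 0},
    {"fingers": 0,"x": 2.2,"y": 0.1,"z": 0.2,"twist": 0},
    {"fingers": 0,"x": 2.5,"y": 0.2,"z": 0.2,"twist": 0},
  ],
)

```text
time: 19.2
ee_pos: [0.5524, -0.0158, 0.1128]
tcp_rot: [-18.7, 89.5, 164.9]
wrist_force: [0.3, -0.2, -2.4]
opening: 0.0232
```

```bash
python3 st.py; python3 - <<'E'
from h import *
w=grab("wrist");crop(w,240,10,400,210,3,"pics/w10.png")
E
```

```text
t 19.2 q [-1.700e+00  5.300e+00 -4.600e+00  8.060e+01  1.000e-01  1.747e+02] p [552.4  -15.8  112.78] zyaw -176.37 xax [-0.008  0.002 -1.   ] F [ 0.29 -0.18 -2.36] op 23.2
```

View pics/w10.png

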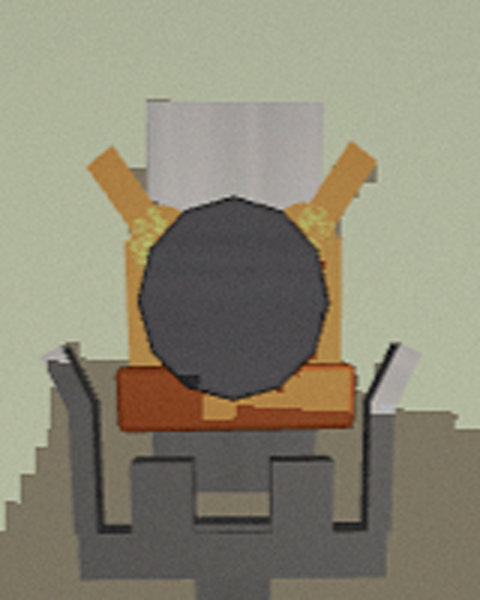

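jog_arm(
  deltas=[
    {"fingers": 0,"x": 0.6,"y": 0,"z": 0,"twist": 0},
    {"fingers": 0,"x": 1.2,"y": 0.1,"z": 0,"twist": 0},
    {"fingers": 0,"x": 1.8,"y": 0.1,"z": 0,"twist": 0},
    {"fingers": 0,"x": 2.4,"y": 0.1,"z": 0,"twist": 0},
    {"fingers": 0,"x": 2.8,"y": 0.2,"z": 0,"twist": 0},
    {"fingers": 0,"x": 3.2,"y": 0.2,"z": 0,"twist": 0},
    {"fingers": 0,"x": 3.4,"y": 0.2,"z": 0,"twist": 0},
  ],
)

```text
time: 19.95
ee_pos: [0.5558, -0.0156, 0.1127]
tcp_rot: [-18.5, 89.5, 165.1]
wrist_force: [-0.4, 0.1, -2.0]
opening: 0.0234
```

```bash
python3 st.py; python3 - <<'E'
from h import *
w=grab("wrist");crop(w,240,10,400,210,3,"pics/w11.png")
E
```

```text
t 19.95 q [-1.700e+00  5.700e+00 -4.100e+00  8.060e+01  1.000e-01  1.747e+02] p [555.82 -15.62 112.74] zyaw -176.38 xax [-0.008  0.002 -1.   ] F [-0.41  0.11 -1.99] op 23.4
```

View pics/w11.png

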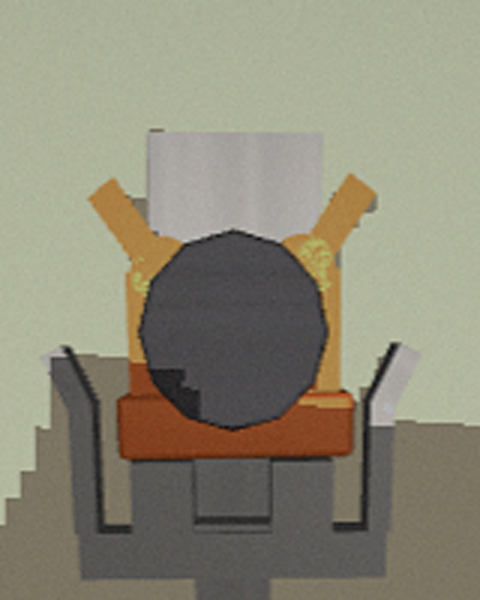

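jog_arm(
  deltas=[
    {"fingers": 0,"x": 0.3,"y": 0,"z": 0.2,"twist": 0},
    {"fingers": 0,"x": 0.6,"y": 0,"z": 0.4,"twist": 0},
    {"fingers": 0,"x": 0.9,"y": 0.1,"z": 0.4,"twist": 0},
    {"fingers": 0,"x": 1.2,"y": 0.1,"z": 0.4,"twist": 0},
    {"fingers": 0,"x": 1.5,"y": 0.1,"z": 0.4,"twist": 0},
    {"fingers": 0,"x": 1.7,"y": 0.1,"z": 0.4,"twist": 0},
    {"fingers": 0,"x": 1.7,"y": 0.1,"z": 0.4,"twist": 0},
  ],
)

```text
time: 20.7
ee_pos: [0.5571, -0.0155, 0.1131]
tcp_rot: [-16.8, 89.5, 166.8]
wrist_force: [-5.6, -0.5, 0.9]
opening: 0.023
```

```bash
python3 st.py
```

```text
t 20.7 q [-1.600e+00  5.900e+00 -3.800e+00  8.070e+01  1.000e-01  1.747e+02] p [557.12 -15.51 113.07] zyaw -176.37 xax [-0.009  0.002 -1.   ] F [-5.56 -0.53  0.9 ] op 23.0
```

jog_arm(
  deltas=[
    {"fingers": 0,"x": 0.6,"y": 0,"z": 0.2,"twist": 0},
    {"fingers": 0,"x": 0.9,"y": 0,"z": 0.3,"twist": 0},
    {"fingers": 0,"x": 1.2,"y": 0.1,"z": 0.3,"twist": 0},
    {"fingers": 0,"x": 1.5,"y": 0.1,"z": 0.3,"twist": 0},
    {"fingers": 0,"x": 1.7,"y": 0.1,"z": 0.3,"twist": 0},
    {"fingers": 0,"x": 1.7,"y": 0.1,"z": 0.3,"twist": 0},
  ],
)

```text
time: 21.3
ee_pos: [0.5577, -0.0155, 0.1132]
tcp_rot: [-13.2, 89.4, 170.4]
wrist_force: [-8.6, -0.3, 1.9]
opening: 0.0233
```

```bash
python3 st.py
```

```text
t 21.3 q [-1.600e+00  6.200e+00 -3.600e+00  8.090e+01  1.000e-01  1.747e+02] p [557.67 -15.51 113.17] zyaw -176.38 xax [-0.011  0.002 -1.   ] F [-8.55 -0.27  1.86] op 23.3
```

jog_arm(
  deltas=[
    {"fingers": 0,"x": 1.3,"y": 0.1,"z": 0.5,"twist": 0},
    {"fingers": 0,"x": 1.6,"y": 0.1,"z": 0.8,"twist": 0},
    {"fingers": 0,"x": 1.9,"y": 0.1,"z": 0.8,"twist": 0},
    {"fingers": 0,"x": 2.1,"y": 0.1,"z": 0.8,"twist": 0},
    {"fingers": 0,"x": 2.2,"y": 0.1,"z": 0.8,"twist": 0},
    {"fingers": 0,"x": 2.2,"y": 0.1,"z": 0.8,"twist": 0},
  ],
)

```text
time: 21.9
ee_pos: [0.5581, -0.0155, 0.1135]
tcp_rot: [-10.2, 89.1, 173.5]
wrist_force: [-11.9, -0.8, 0.7]
opening: 0.0232
```

```bash
python3 st.py
```

```text
t 21.9 q [-1.600e+00  6.400e+00 -3.300e+00  8.120e+01  1.000e-01  1.748e+02] p [558.12 -15.46 113.47] zyaw -176.38 xax [-0.015  0.002 -1.   ] F [-11.89  -0.79   0.66] op 23.2
```

jog_arm(
  deltas=[
    {"fingers": 0,"x": 1.8,"y": 0.1,"z": 0.6,"twist": 0},
    {"fingers": 0,"x": 1.8,"y": 0.1,"z": 0.6,"twist": 0},
    {"fingers": 0,"x": 1.9,"y": 0.1,"z": 0.6,"twist": 0},
    {"fingers": 0,"x": 1.9,"y": 0.1,"z": 0.6,"twist": 0},
    {"fingers": 0,"x": 1.9,"y": 0.1,"z": 0.6,"twist": 0},
  ],
)

```text
time: 22.4
ee_pos: [0.5583, -0.0154, 0.1137]
tcp_rot: [-8.5, 88.9, 175.1]
wrist_force: [-11.4, -1.4, 1.4]
opening: 0.0232
```

```bash
python3 st.py
```

```text
t 22.4 q [-1.600e+00  6.700e+00 -3.000e+00  8.140e+01  1.000e-01  1.748e+02] p [558.28 -15.44 113.72] zyaw -176.39 xax [-0.019  0.002 -1.   ] F [-11.37  -1.41   1.44] op 23.2
```

jog_arm(
  deltas=[
    {"fingers": 0,"x": 1.9,"y": 0.1,"z": 0.6,"twist": 0},
    {"fingers": 0,"x": 2,"y": 0.1,"z": 0.6,"twist": 0},
    {"fingers": 0,"x": 2.1,"y": 0.1,"z": 0.6,"twist": 0},
    {"fingers": 0,"x": 2.1,"y": 0.1,"z": 0.6,"twist": 0},
    {"fingers": 0,"x": 2.1,"y": 0.1,"z": 0.6,"twist": 0},
  ],
)

```text
time: 22.9
ee_pos: [0.5585, -0.0154, 0.1139]
tcp_rot: [-7.2, 88.7, 176.4]
wrist_force: [-12.9, -0.8, 2.6]
opening: 0.0229
```

jog_arm(
  deltas=[
    {"fingers": 0,"x": 2.1,"y": 0.1,"z": 0.6,"twist": 0},
    {"fingers": 0,"x": 2.1,"y": 0.1,"z": 0.6,"twist": 0},
    {"fingers": 0,"x": 2.2,"y": 0.1,"z": 0.6,"twist": 0},
    {"fingers": 0,"x": 2.2,"y": 0.1,"z": 0.6,"twist": 0},
    {"fingers": 0,"x": 2.3,"y": 0.1,"z": 0.6,"twist": 0},
    {"fingers": 0,"x": 2.3,"y": 0.1,"z": 0.6,"twist": 0},
    {"fingers": 0,"x": 2.3,"y": 0.1,"z": 0.6,"twist": 0},
  ],
)

```text
time: 23.6
ee_pos: [0.5586, -0.0154, 0.1142]
tcp_rot: [-6.2, 88.4, 177.4]
wrist_force: [-13.8, -0.7, 3.8]
opening: 0.0231
```

```bash
python3 st.py; python3 - <<'E'
from h import *
w=grab("wrist");crop(w,240,10,400,210,3,"pics/w12.png")
E
```

```text
t 23.6 q [ -1.6   7.2  -2.3  82.    0.  174.8] p [558.62 -15.42 114.18] zyaw -176.4 xax [-0.028  0.001 -1.   ] F [-13.84  -0.74   3.83] op 23.1
```

View pics/w12.png

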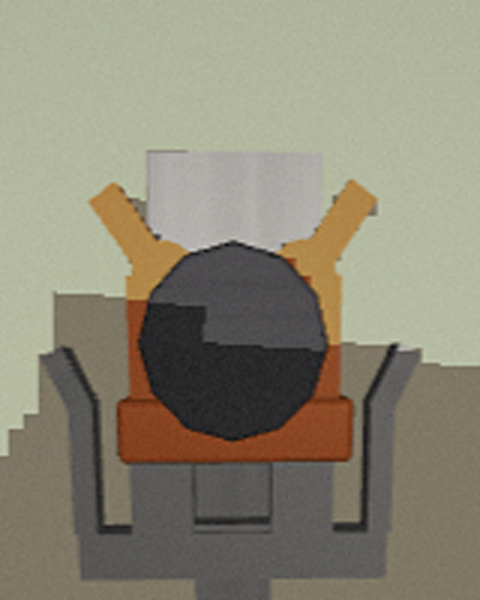

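jog_arm(
  deltas=[
    {"fingers": 0,"x": -1,"y": -0.1,"z": 0.3,"twist": 0},
    {"fingers": 0,"x": -4,"y": -0.3,"z": 0.3,"twist": 0},
    {"fingers": 0,"x": -8,"y": -0.5,"z": 0.3,"twist": 0},
    {"fingers": 0,"x": -14,"y": -0.9,"z": 0.5,"twist": 0},
    {"fingers": 0,"x": -20,"y": -1.3,"z": 0.5,"twist": 0},
    {"fingers": 0,"x": -25,"y": -1.6,"z": 1,"twist": 0},
    {"fingers": 0,"x": -28,"y": -1.8,"z": 5,"twist": 0},
    {"fingers": 0,"x": -28,"y": -1.8,"z": 10,"twist": 0},
  ],
)

```text
time: 24.45
ee_pos: [0.5303, -0.0172, 0.1246]
tcp_rot: [-6.2, 88.4, 177.4]
wrist_force: [0.2, -0.1, -2.0]
opening: 0.0231
```

```bash
python3 st.py; python3 - <<'E'
from h import *
w=grab("wrist");cv2.imwrite("pics/w13.png",w['image'][:,:,::-1])
E
```

```text
t 24.45 q [ -1.9   3.2  -5.5  82.9   0.  174.5] p [530.26 -17.24 124.64] zyaw -176.4 xax [-0.028  0.001 -1.   ] F [ 0.18 -0.13 -1.98] op 23.1
```

View pics/w13.png

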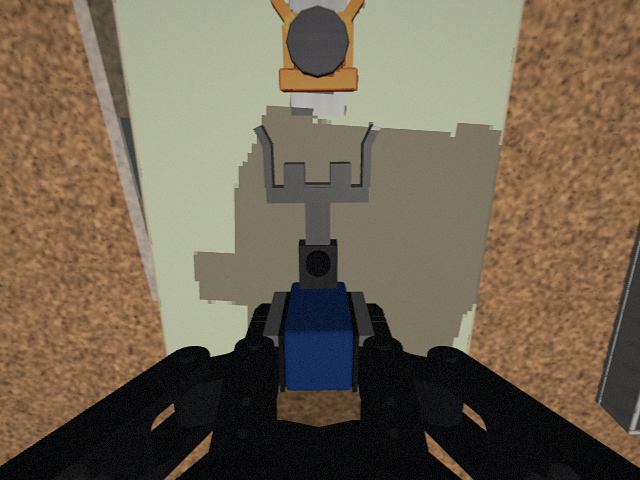

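```bash
python3 - <<'E'
from h import *
w=grab("wrist");o=bot.get_obs();p=o['ee_pos'];yaw=np.radians(3.6);A=np.array([[np.cos(yaw),np.sin(yaw)],[-np.sin(yaw),np.cos(yaw)]])
f=lambda uv,z:((plane(w,uv,z)-p[:2])@A.T*1e3).round(1)
g=cv2.cvtColor(w['image'],cv2.COLOR_RGB2GRAY);m=np.zeros((480,640),np.uint8);m[0:80,280:356]=(g[0:80,280:356]<90)*255
c,s,mm=cen(cv2.morphologyEx(m,cv2.MORPH_OPEN,np.ones((5,5))));print(c,s,'head front/back',f([(318,s[1]+s[3]),(318,s[1])],.1055),f([(s[0],41),(s[0]+s[2],41)],.1055))
c,s,mo=cen(mask(w,(5,120,60),(25,255,255),(260,0,380,110)));print(s)
col=mo[:,318];print('bar rows',np.flatnonzero(col)[[0,-1]],'img',[w['image'][r,318].tolist() for r in (80,83,85,87,89,91)])
print('bar rear top',f([(279,84),(357,84)],.095),'bottom',f([(279,90.5),(357,90.5)],.085))
E
```

```text
[317.26328287  44.94390027] [ 287   10   61   70 3369] head front/back [[ 90.8  -0.7]
 [112.6  -0.7]] [[103.3  10. ]
 [103.2 -11.2]]
[ 271    0   93   94 2788]
bar rows [80 92] img [[90, 69, 39], [172, 128, 66], [174, 129, 70], [172, 128, 68], [177, 135, 75], [175, 93, 46]]
bar rear top [[ 90.3  14.4]
 [ 90.3 -15.7]] bottom [[ 88.6  15.5]
 [ 88.6 -16.7]]
```

jog_arm(
  deltas=[
    {"fingers": 0,"x": 0,"y": 0,"z": 15,"twist": 0},
    {"fingers": 0,"x": -5,"y": 0,"z": 35,"twist": 2},
    {"fingers": 0,"x": -15,"y": 4,"z": 55,"twist": 8},
    {"fingers": 0,"x": -25,"y": 10,"z": 68,"twist": 16},
    {"fingers": 0,"x": -35,"y": 18,"z": 72,"twist": 24},
    {"fingers": 0,"x": -45,"y": 26,"z": 72,"twist": 32},
    {"fingers": 0,"x": -55,"y": 34,"z": 72,"twist": 40},
    {"fingers": 0,"x": -62,"y": 42,"z": 72,"twist": 48},
    {"fingers": 0,"x": -68,"y": 50,"z": 72,"twist": 56},
    {"fingers": 0,"x": -72,"y": 58,"z": 72,"twist": 64},
  ],
)

```text
time: 25.55
ee_pos: [0.4591, 0.0411, 0.1987]
tcp_rot: [-4.2, 88.5, -116.3]
wrist_force: [0.1, 0.6, -2.2]
opening: 0.0232
```

jog_arm(
  deltas=[
    {"fingers": 0,"x": 0,"y": 9,"z": 0,"twist": 8.5},
    {"fingers": 0,"x": 0,"y": 18,"z": 0,"twist": 17},
    {"fingers": 0,"x": 0,"y": 27,"z": 0,"twist": 25.5},
    {"fingers": 0,"x": 0,"y": 36,"z": 0,"twist": 34},
    {"fingers": 0,"x": 0,"y": 45,"z": 0,"twist": 42.5},
    {"fingers": 0,"x": 0,"y": 54,"z": 0,"twist": 51},
    {"fingers": 0,"x": 0,"y": 63,"z": 0,"twist": 59.5},
    {"fingers": 0,"x": 0,"y": 72,"z": 0,"twist": 68},
    {"fingers": 0,"x": 0,"y": 81,"z": 0,"twist": 76.5},
    {"fingers": 0,"x": 0,"y": 90,"z": 0,"twist": 85},
  ],
)

```text
time: 26.55
ee_pos: [0.4593, 0.1316, 0.1998]
tcp_rot: [-2.7, 88.5, -29.4]
wrist_force: [0.4, -0.1, -1.9]
opening: 0.0233
```

jog_arm(
  deltas=[
    {"fingers": 0,"x": 0,"y": 9,"z": 0,"twist": 8.5},
    {"fingers": 0,"x": 0,"y": 18,"z": 0,"twist": 17},
    {"fingers": 0,"x": 0,"y": 27,"z": 0,"twist": 25.5},
    {"fingers": 0,"x": 0,"y": 36,"z": 0,"twist": 34},
    {"fingers": 0,"x": 0,"y": 45,"z": 0,"twist": 42.5},
    {"fingers": 0,"x": 0,"y": 54,"z": 0,"twist": 51},
    {"fingers": 0,"x": 0,"y": 63,"z": 0,"twist": 59.5},
    {"fingers": 0,"x": 0,"y": 72,"z": 0,"twist": 68},
    {"fingers": 0,"x": 0,"y": 81,"z": 0,"twist": 76.5},
    {"fingers": 0,"x": 0,"y": 90,"z": 0,"twist": 85},
  ],
)

```text
time: 27.55
ee_pos: [0.4595, 0.2221, 0.2011]
tcp_rot: [-3.5, 88.5, 55.1]
wrist_force: [0.5, -0.7, -0.8]
opening: 0.0227
```

jog_arm(
  deltas=[
    {"fingers": 0,"x": 0,"y": 9,"z": 0,"twist": 8.5},
    {"fingers": 0,"x": 0,"y": 18,"z": 0,"twist": 17},
    {"fingers": 0,"x": 0,"y": 27,"z": 0,"twist": 25.5},
    {"fingers": 0,"x": 0,"y": 36,"z": 0,"twist": 34},
    {"fingers": 0,"x": 0,"y": 45,"z": 0,"twist": 42.5},
    {"fingers": 0,"x": 0,"y": 54,"z": 0,"twist": 51},
    {"fingers": 0,"x": 0,"y": 63,"z": 0,"twist": 59.5},
    {"fingers": 0,"x": 0,"y": 72,"z": 0,"twist": 68},
    {"fingers": 0,"x": 0,"y": 81,"z": 0,"twist": 76.5},
    {"fingers": 0,"x": 0,"y": 90,"z": 0,"twist": 85},
  ],
)

```text
time: 28.55
ee_pos: [0.4597, 0.3126, 0.2022]
tcp_rot: [-5.3, 88.5, 138.7]
wrist_force: [0.7, 1.1, -2.0]
opening: 0.0231
```

```bash
python3 st.py
```

```text
t 28.55 q [  33.5    5.5    5.5   90.4    1.5 -110.5] p [459.74 312.64 202.19] zyaw 143.99 xax [-0.02   0.018 -1.   ] F [ 0.69  1.11 -1.99] op 23.1
```

jog_arm(
  deltas=[
    {"fingers": 0,"x": -2,"y": 4,"z": -10,"twist": 8.5},
    {"fingers": 0,"x": -4,"y": 8,"z": -30,"twist": 17},
    {"fingers": 0,"x": -7,"y": 13,"z": -55,"twist": 25.5},
    {"fingers": 0,"x": -10,"y": 19,"z": -80,"twist": 34},
    {"fingers": 0,"x": -10.4,"y": 19.6,"z": -105,"twist": 36.4},
    {"fingers": 0,"x": -10.4,"y": 19.6,"z": -130,"twist": 36.4},
    {"fingers": 0,"x": -10.4,"y": 19.6,"z": -148,"twist": 36.4},
    {"fingers": 0,"x": -10.4,"y": 19.6,"z": -158,"twist": 36.4},
    {"fingers": 0,"x": -10.4,"y": 19.6,"z": -163,"twist": 36.4},
    {"fingers": 0,"x": -10.4,"y": 19.6,"z": -165,"twist": 36.4},
  ],
)

```text
time: 29.55
ee_pos: [0.4497, 0.3324, 0.0377]
tcp_rot: [-6.1, 88.5, 174.3]
wrist_force: [-0.2, -0.0, -1.8]
opening: 0.0233
```

```bash
python3 st.py; python3 - <<'E'
from h import *
w=grab("wrist");cv2.imwrite("pics/w14.png",w['image'][:,:,::-1])
E
```

```text
t 29.55 q [  36.     8.6   -9.4   73.2    1.  -144.4] p [449.67 332.44  37.69] zyaw -179.62 xax [-0.026  0.003 -1.   ] F [-0.19 -0.02 -1.85] op 23.3
```

View pics/w14.png

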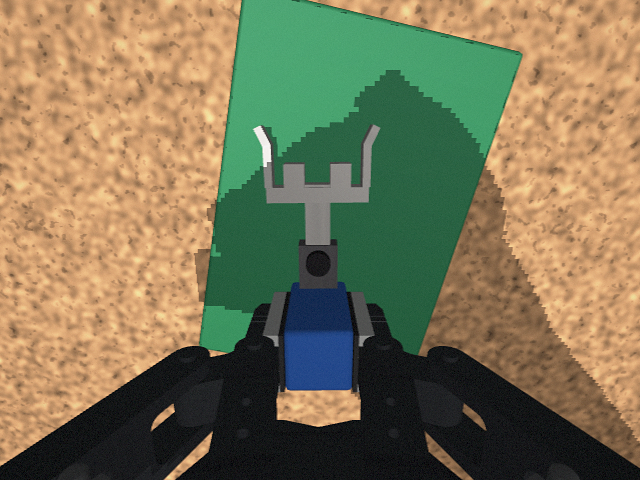

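jog_arm(
  deltas=[
    {"fingers": 0,"x": 5,"y": -1,"z": 0,"twist": 0},
    {"fingers": 0,"x": 10,"y": -2,"z": -2,"twist": 0},
    {"fingers": 0,"x": 10,"y": -2,"z": -4,"twist": 0},
    {"fingers": 0,"x": 10,"y": -2,"z": -5,"twist": 0},
    {"fingers": 0,"x": 10,"y": -2,"z": -6,"twist": 0},
    {"fingers": 0,"x": 10,"y": -2,"z": -6.5,"twist": 0},
    {"fingers": 0,"x": 10,"y": -2,"z": -6.5,"twist": 0},
  ],
)

```text
time: 30.3
ee_pos: [0.4598, 0.3306, 0.0316]
tcp_rot: [-6.9, 88.5, 173.5]
wrist_force: [-0.5, 0.5, 1.5]
opening: 0.0233
```

```bash
python3 st.py
```

```text
t 30.3 q [  35.2    9.7   -8.8   72.6    1.  -145.1] p [459.82 330.56  31.6 ] zyaw -179.61 xax [-0.025  0.003 -1.   ] F [-0.55  0.5   1.46] op 23.3
```

jog_arm(
  deltas=[
    {"fingers": 0,"x": 0,"y": 0,"z": -0.8,"twist": 0},
    {"fingers": 0,"x": 0,"y": 0,"z": -1.2,"twist": 0},
    {"fingers": 0,"x": 0,"y": 0,"z": -1.2,"twist": 0},
  ],
)

```text
time: 30.6
ee_pos: [0.4601, 0.3309, 0.0313]
tcp_rot: [-8.9, 88.6, 171.5]
wrist_force: [-1.9, -1.4, 6.0]
opening: 0.0231
```

jog_arm(
  deltas=[
    {"fingers": 0.28,"x": 0,"y": 0,"z": 0,"twist": 0},
    {"fingers": 0.32,"x": 0,"y": 0,"z": 0,"twist": 0},
    {"fingers": 0.38,"x": 0,"y": 0,"z": 0,"twist": 0},
    {"fingers": 0.5,"x": 0,"y": 0,"z": 0,"twist": 0},
    {"fingers": 0.7,"x": 0,"y": 0,"z": 0,"twist": 0},
    {"fingers": 0.85,"x": 0,"y": 0,"z": 0,"twist": 0},
    {"fingers": 0.85,"x": 0,"y": 0,"z": 0,"twist": 0},
  ],
)

```text
time: 31.3
ee_pos: [0.4601, 0.3308, 0.0312]
tcp_rot: [-8.6, 88.6, 171.8]
wrist_force: [0.7, -0.4, 0.2]
opening: 0.0726
```

```bash
python3 st.py; python3 - <<'E'
from h import *
w=grab("wrist");cv2.imwrite("pics/w15.png",w['image'][:,:,::-1])
E
```

```text
t 31.3 q [  35.3    9.7   -8.9   72.5    1.  -145.1] p [460.1  330.81  31.19] zyaw -179.61 xax [-0.024  0.004 -1.   ] F [ 0.72 -0.41  0.23] op 72.6
```

View pics/w15.png

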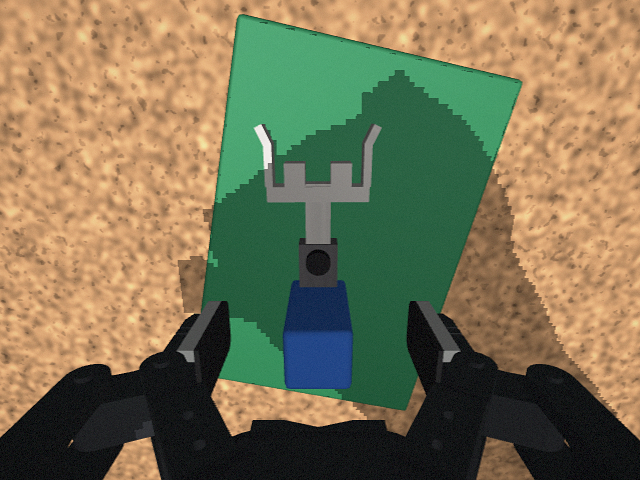

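The fork stands free on the mat and the fingers are clear of it. I'll lift away and check everything.

jog_arm(
  deltas=[
    {"fingers": 0.85,"x": 0,"y": 0,"z": 10,"twist": 0},
    {"fingers": 0.85,"x": 0,"y": 0,"z": 30,"twist": 0},
    {"fingers": 0.85,"x": 0,"y": 0,"z": 60,"twist": 0},
    {"fingers": 0.85,"x": 0,"y": 5,"z": 95,"twist": 0},
    {"fingers": 0.85,"x": -20,"y": 25,"z": 130,"twist": 0},
    {"fingers": 0.85,"x": -50,"y": 50,"z": 160,"twist": 0},
    {"fingers": 0.85,"x": -85,"y": 80,"z": 180,"twist": 0},
    {"fingers": 0.85,"x": -120,"y": 110,"z": 185,"twist": 0},
    {"fingers": 0.85,"x": -150,"y": 140,"z": 185,"twist": 0},
    {"fingers": 0.85,"x": -150,"y": 140,"z": 185,"twist": 0},
  ],
)

```text
time: 32.35
ee_pos: [0.3068, 0.4736, 0.2173]
tcp_rot: [-12.7, 88.6, 167.9]
wrist_force: [-0.4, -0.5, -0.8]
opening: 0.0729
```

```bash
python3 st.py; python3 - <<'E'
from h import *
t=grab("top");s=grab("scene")
cv2.imwrite("pics/t20.png",t['image'][:,:,::-1]);cv2.imwrite("pics/s20.png",s['image'][:,:,::-1])
up=lambda c,x0,y0,x1,y1:cv2.resize(c['image'][y0:y1,x0:x1,::-1],(400,400),interpolation=cv2.INTER_CUBIC)
cv2.imwrite("pics/z20.png",np.hstack([up(t,310,190,370,250),up(s,280,200,340,260)]))
t0=np.load('pics/top0.npy').astype(int)
d=(np.abs(t['image'].astype(int)-t0).max(2)>45).astype(np.uint8);n,l,st,ce=cv2.connectedComponentsWithStats(d)
print([(ce[i].round().tolist(),int(st[i,4])) for i in range(1,n) if st[i,4]>8])
E
```

```text
t 32.35 q [  56.4    6.9    8.7   92.3    1.3 -124.2] p [306.83 473.6  217.29] zyaw -179.34 xax [-0.024  0.005 -1.   ] F [-0.37 -0.54 -0.75] op 72.9
[([334.0, 224.0], 84), ([342.0, 253.0], 141), ([171.0, 282.0], 16), ([182.0, 286.0], 83), ([178.0, 294.0], 51), ([177.0, 307.0], 55), ([187.0, 306.0], 12), ([179.0, 317.0], 67), ([126.0, 344.0], 65), ([135.0, 344.0], 17), ([134.0, 352.0], 82), ([113.0, 366.0], 261), ([136.0, 372.0], 267), ([173.0, 380.0], 583), ([149.0, 376.0], 59), ([96.0, 377.0], 36), ([162.0, 386.0], 57), ([153.0, 435.0], 3978), ([147.0, 389.0], 33), ([172.0, 390.0], 15), ([25.0, 391.0], 42), ([215.0, 395.0], 18), ([12.0, 393.0], 10), ([64.0, 407.0], 1180), ([160.0, 396.0], 24), ([194.0, 396.0], 22), ([201.0, 397.0], 20), ([208.0, 395.0], 11), ([153.0, 396.0], 10), ([225.0, 401.0], 38), ([209.0, 401.0], 9), ([188.0, 406.0], 84), ([12.0, 404.0], 10), ([225.0, 413.0], 122), ([214.0, 407.0], 14), ([237.0, 408.0], 13), ([241.0, 409.0], 11), ([1.0, 415.0], 22), ([194.0, 412.0], 12), ([200.0, 414.0], 15), ([214.0, 418.0], 73), ([205.0, 415.0], 10), ([11.0, 427.0], 38), ([243.0, 425.0], 202), ([257.0, 420.0], 16), ([225.0, 425.0], 11), ([259.0, 431.0], 57), ([27.0, 432.0], 9), ([272.0, 438.0], 90), ([253.0, 436.0], 9), ([284.0, 438.0], 12), ([7.0, 447.0], 27), ([283.0, 445.0], 15), ([293.0, 449.0], 49), ([10.0, 451.0], 14), ([300.0, 454.0], 14), ([334.0, 455.0], 20), ([304.0, 458.0], 12), ([343.0, 458.0], 13), ([29.0, 471.0], 935), ([351.0, 463.0], 33)]
```

View pics/t20.png

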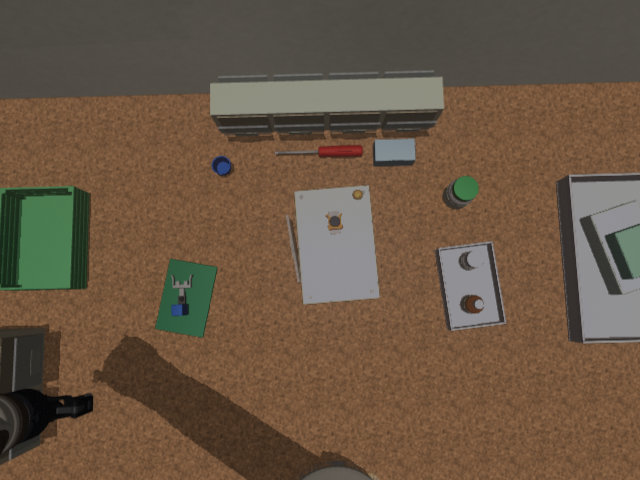

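View pics/z20.png

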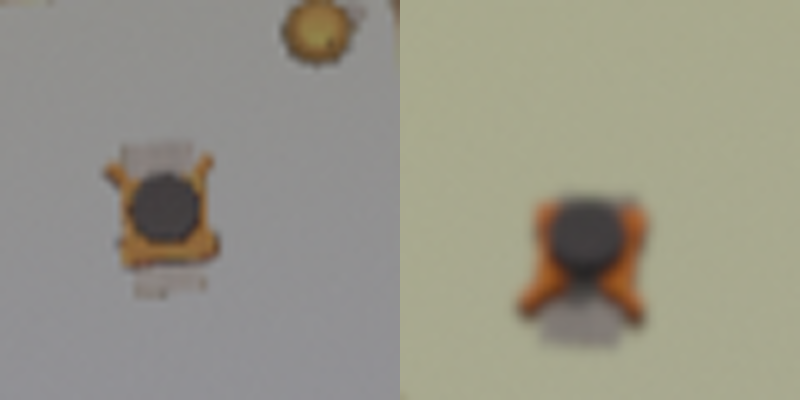

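View pics/s20.png

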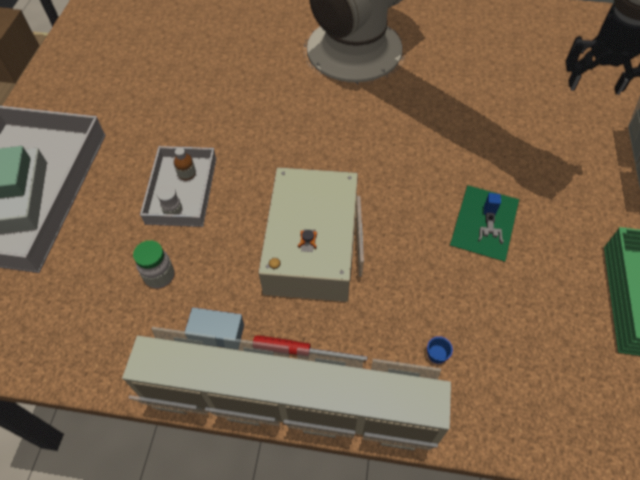

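The clip is snapped on the pin (top view 335,221), the fork stands on the mat (180,298), and only the clip, fork and arm differ from the first picture.

```bash
python3 -c "
from workcell import ticket;print(ticket.job_done())"
```

```text
the job is handed in; nothing more can be done
None
```

I pushed the orange clip onto the pin neck with the fork until it snapped in, pressed it home, and stood the fork back on its green mat. The job was handed in at about 32 s.

- **Pushing:** The jaws took up to about 10 N to spread. I then held the snapped clip at wrist readings of 11.4 to 13.8 N for about 1.7 s. The highest I read was 13.8 N, under the 17 N limit. I only read the force at the end of each move, so brief peaks in between were not seen.
- **Final pictures:** The clip is around the pin neck and the fork stands free on the mat. Comparing before and after in the top view, only the clip, the fork, and the arm with its shadow changed, so the bottles, jars, cup, carton, screwdriver and brass cap look undisturbed.
- **Less certain:**
  - The wrist camera put the seated clip about 0 to 2 mm from the pin axis, too coarse to confirm the 1 mm. I take it as seated because it carried the load on the pin and stayed on when the fork backed off.
  - The tool tilted about 1.6° under load, so the fork went down slightly nose-first. It looks to be standing normally on the mat in the final pictures.

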